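Work the gated release lever of a bottle clamp and take the bottle out

ROBOT

A 7-joint arm with a two-finger parallel gripper is mounted at the origin on a cart in front of the work surface, level with it; the furniture and walls round the work are solid. World frame = base frame: x ahead of the robot, y to its left, z up, the work surface at z = 0. Lengths are in m, angles in rad, forces in N, time in s.
With the tool pointing down it reaches from about 0.4 to 0.85 m from the base axis. Payload 4.5 kg.
Tool frame: the origin (TCP) lies midway between the tips of the shut fingers; the grasp point (between the pads) lies 19 mm behind it; z points along the fingers, y is the line along which they close (so a half turn about z gives the same grasp; the last joint's range is limited). The gripper opens to 88 mm and grips with 3 to 60 N. Pads are 18 mm wide; open, the fingers measure 123 mm over their backs; the gripper's body (75 mm by 187 mm) begins 45 mm behind the grasp point.
Start: joints at [1.253, 0.689, -0.195, 1.565, 0.157, 0.902, -0.215], TCP at [0.215, -0.587, 0.239] pointing down, gripper open.
Joint ranges: [-3.01, 3.01], [-0.46, 2.08], [-1.47, 1.51], [0.13, 2.56], [-1, 4.14], [0.04, 2.09], [-2.66, 2.66]. Speed limits (rad/s): [2.57, 2.57, 3.14, 3.14, 3.14, 3.14, 3.14].

INTERFACE

Orientations are given as a unit quaternion [x, y, z, w].
In Python, from plant import r, eyes, finish_job gives the robot as it stands. The module is installed in compiled form; this text tells all that it offers.
- The arm moves only by the tool move_arm, never from a script. Its argument "motion" is a list of rows, each a list of 7 numbers: the shift along the tool's x, y, z in mm, then the turn, a rotation vector about the tool's x, y, z in degrees, then the closure, from 0 (fully open) to 1 (shut). A call has 1 to 5 rows; each row is the pose to reach, as a shift and turn from the pose commanded when the call began, along the tool's axes at that moment; what a row does not reach only later rows make up. A row lasts 1/8 s, in which the tool goes at most 62.5 mm and 10.7 degrees, less where a joint would pass 70% of its speed; a pose out of reach is approached as far as the arm can. A call with a gripper value outside its range is refused whole. The fingers move at their own pace and stop on an object; "newtons" is the grip in N (left out, the last holds). Time passes only in rows, so rows that repeat a pose let the fingers close. It gives the time, the measured TCP pose, the force, the opening and the grip force at its end, in the units of the state.
- r.get_state(): the state, without advancing time (a new reading comes with each control period).
- eyes.snapshot(name): name is "side" or "top"; returns a dict with "frame" (480x640x3 uint8, red, green, blue), "z_map" (480x640 float32, m along the optical axis (not along the pixel's ray), 0 where there is no reading), "intrinsics" (3x3 intrinsics, pixels), "dist" ([k1, k2, p1, p2, k3] as OpenCV has them; the pictures are not rectified), "world_to_cam" (4x4, takes a point from world to camera coordinates). Camera axes: x right, y down, z forward; pixel columns grow to the right and rows downward; lengths in m; the calibration is good to about 2 mm. A picture is of the moment at which its call begins.
- finish_job(): hands the job in; it is judged then, once.
The state is a dict: "clock": time; "q": joint angles; "qd": joint speeds; "joint_torque": joint torques, N m; "tool_pos": TCP position; "eef_rot": TCP orientation; "contact_force": force on the tool from outside, world axes, zero at the start; "moment": the same for the moment, N m; "opening": opening from 0.0 (shut) to 1.0 (fully open); "finger_force": force on a finger pad.
Only numpy, scipy, OpenCV 4.12 (cv2) and the standard library are available. Lean on these libraries where they do the work, as an engineer would, in place of code of your own. Each camera call takes 0.05 s, during which the arm holds its last target. There are 200 camera calls.

TASK

Back the clamp jaw off the amber bottle by working the ball-knobbed lever through its zigzag gate, until the lever is parked behind the last tooth, pushed fully to the far side, and stays there when let go. Then take the freed bottle out of the clamp and stand it upright in the low white tray. Do not pull the bottle out before the jaw is parked, never tip it over, and leave the beaker, flask and vial where they are.

Things in the scene. Friction and masses are not known exactly. Their poses are not given: they have to be found in the camera images.
- stand: Clamp stand, fixed: level base plate 110 (x) x 300 (y) x 12 mm, with an ear to x 90 at y -5 to 125 mm. Origin: centre of the plate's underside; x points away from the robot (but for the yaw), y to the robot's left, z up. Right end: V block at y -150 to -115 mm, bottle axis at x 0, y -95 mm. Left: gate housing, x -53 to 53, y -30 to 146 mm. Jaw pad and V block end below z 63 mm.
- gate (a point): Point on top of the gate plate at stand x 0, y 0, z 75 mm. Slot: 48 mm wide in x, y -17 to 134 mm. Two dark steel teeth (10 mm in y, tops with screws at z 86 mm) reach across it: the first from the near side (-x), its tip at x +1 mm; the second from the far side, its tip at x -1 mm. Their places change: first centred at y 20 to 56 mm, second 32 to 42 mm beyond. Find them by touch or sight.
- shield_edge (a point): Middle of the near lower edge of a clear splash shield, at stand z 231 mm: 5 mm thick, it covers stand x 5 to 88, y -24 to 144 mm, with edge strips from z 227 mm, on posts 12 mm thick at x 76, y 10 and 110 mm. An upright hand does not fit at the knob under it. Lean the hand back 35 to 45 degrees (hand nearer to the robot than the fingertips), one finger on each side of the knob in y.
- jaw (a joint): Slide of the jaw with its lever, m along the stand's +y: about -0.003 to 0 = on the bottle, 0.120 = end stop. A spring pulls it shut (4.5 N at 0, 9 N at the end), so it runs back if let go with no tooth behind the lever. The lever's stem, 10 mm thick, is at stand y = this value: it meets a tooth 10 mm before the tooth's y and is past it 10 mm after. Parked behind the second tooth: 0.062 to 0.108.
- lever (a joint): Lean of the lever in rad about the stand's y axis: -0.32 toward the robot (near side), 0 upright, +0.32 far side; both hard ends. Friction of 0.06 N m keeps it where it is left. Starts at the near side. The stem passes the first tooth only leaning far (above about 0.2), the second only leaning near (below about -0.2); parked, it leans far, held against the second tooth by the spring.
- knob (a point): Centre of the black ball knob, 28 mm diameter, on top of the lever, 90 mm above the lever's pivot. The pivot is at stand x 0, y = jaw value, z 35 mm.
- bottle: Amber glass bottle with a red screw cap, about 180 g, 51 mm diameter, 108 mm tall; the cap, 33 mm across, is the top 18 mm. Origin: centre of its underside, z up along it. It stands on the stand's base plate (top at stand z 12 mm) between V block and jaw pad.
- tray: Low white square tray, 104 x 104 mm outside, 12 mm high, walls and floor 5 mm thick, fixed during a run. Origin: centre of its underside.
- beaker: Glass beaker 54 mm diameter, 70 mm tall, a bystander. Origin: centre of its underside.
- flask: Conical glass flask 65 mm diameter, 97 mm tall, a bystander behind the stand. Origin: centre of its underside.
- vial: Small vial with a black cap, 20 mm diameter, 54 mm tall, a bystander. Origin: centre of its underside.

How it is judged:
By the outcome, as a careful person would: the job done as asked, in the order asked, and still so for the second after the job is handed in, with the robot touching nothing.
It also fails if it takes over 64 s, if anything falls off the work surface, if the arm or the gripper's body presses on something with over 40 N, if the wrist force passes 120 N, or if a joint passes its speed limit or range.

## Working session

There is one attempt and no reset: what is moved stays moved. The work goes in short steps, Python scripts to look and compute and a tool call to move; the robot and the scene stay as the last step left them, time stands still between calls to the robot, and variables do not carry over. Pictures are saved under pics/ and viewed, at most 10 in all, crops included, and the job is handed in when it is done.

Besides the shell and the picture viewer there is one more tool, called after ">>>" by a JSON object that holds its "method" and its "body". move_arm: Moves the arm, as the interface text tells. Its arguments: {"type":"object","properties":{"motion":{"type":"array","items":{"type":"array","items":{"type":"number"}}},"newtons":{"type":"number"}},"required":["motion"]}

```bash
mkdir -p pics; python3 - <<'E'
from plant import r,eyes
import cv2,pickle
s=r.get_state();print({k:s[k] for k in('clock','tool_pos','eef_rot','opening','contact_force')})
for n in('side','top'):
    d=eyes.snapshot(n);pickle.dump(d,open(f'{n}.pkl','wb'));cv2.imwrite(f'pics/{n}0.png',d['frame'][:,:,::-1])
    print(n,d['intrinsics'].tolist(),d['dist'],d['world_to_cam'].round(3).tolist())
E
```

```text
{'clock': 0.0, 'tool_pos': array([ 0.21510261, -0.58615466,  0.237915  ]), 'eef_rot': array([ 9.84563090e-01,  1.75027662e-01, -2.17494120e-04, -8.89712525e-04]), 'opening': 0.9987708030640442, 'contact_force': array([-0.0842078 , -0.13879673, -0.08187337])}
side [[498.72613166438896, 0.0, 312.9307774677664], [0.0, 498.72613166438896, 244.7899009711354], [0.0, 0.0, 1.0]] [0.04507634 0.         0.         0.         0.        ] [[-0.958, -0.286, -0.011, 0.658], [-0.107, 0.392, -0.914, 0.152], [0.265, -0.874, -0.406, 1.499], [0.0, 0.0, 0.0, 1.0]]
top [[489.2258335913841, 0.0, 321.8795226456995], [0.0, 489.2258335913841, 235.5694111601062], [0.0, 0.0, 1.0]] [-0.12322633  0.          0.          0.          0.        ] [[0.005, -1.0, 0.003, 0.142], [-0.997, -0.006, -0.078, 0.643], [0.078, -0.002, -0.997, 1.267], [0.0, 0.0, 0.0, 1.0]]
```

View pics/side0.png

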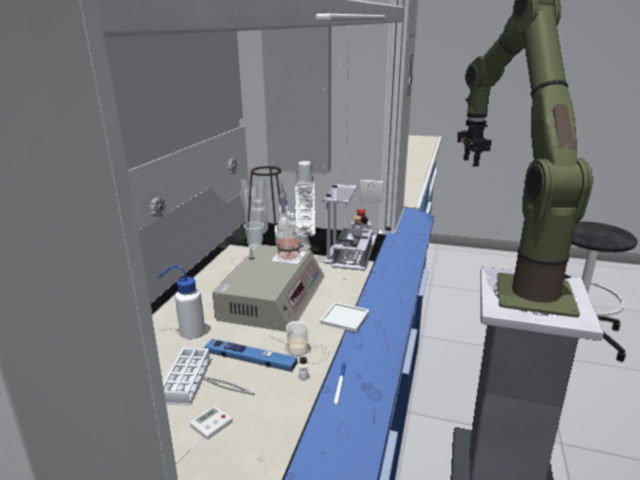

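View pics/top0.png

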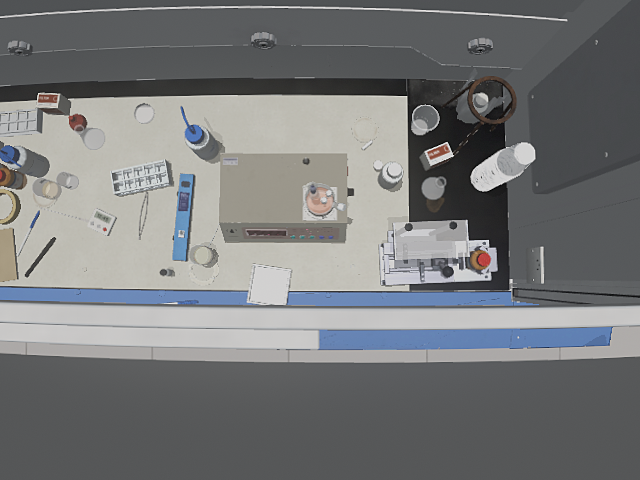

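The side view shows the arm outside a fume hood, with the stand at about (350,245) and the tray at (345,317). The top view shows the stand at (440,255), with the bottle's red cap at (484,260), knob near (447,271), tray at (270,285), beaker at (203,255) and vial at (166,272). The sash bar runs across rows 305-330.

```bash
cat > h.py <<'E'
import numpy as np,cv2
def pts(d,u,v,z=None):
    """world points of pixels; z: optional depth override"""
    u=np.atleast_1d(u).astype(float);v=np.atleast_1d(v).astype(float)
    n=cv2.undistortPoints(np.stack([u,v],1)[:,None],d['intrinsics'],d['dist'])[:,0]
    if z is None: z=d['z_map'][v.astype(int),u.astype(int)]
    c=np.c_[n*np.c_[z],np.zeros(len(n))+z]
    T=np.linalg.inv(d['world_to_cam']);return c@T[:3,:3].T+T[:3,3]
def cloud(d):
    v,u=np.mgrid[:480,:640];return pts(d,u.ravel(),v.ravel()).reshape(480,640,3)
def plane(d,u,v,h):
    """pixel ray cut with world z=h"""
    a=pts(d,u,v,1.);b=pts(d,u,v,2.);t=(h-a[:,2])/(b[:,2]-a[:,2]);return a+(b-a)*t[:,None]
def proj(d,p):
    T=d['world_to_cam'];return cv2.projectPoints(np.array(p,float).reshape(-1,3),cv2.Rodrigues(T[:3,:3])[0],T[:3,3],d['intrinsics'],d['dist'])[0][:,0]
E
python3 - <<'E'
import pickle,cv2,numpy as np
from h import *
T=pickle.load(open('top.pkl','rb'));S=pickle.load(open('side.pkl','rb'))
a=cv2.resize(T['frame'][210:295,370:515],(800,469),interpolation=cv2.INTER_CUBIC)
cv2.imwrite('pics/c1.png',a[:,:,::-1])
b=cv2.resize(S['frame'][165:280,300:440],(730,600),interpolation=cv2.INTER_CUBIC)
cv2.imwrite('pics/c2.png',b[:,:,::-1])
C=cloud(T);f=T['frame'].astype(int)
m=(f[...,0]>170)&(f[...,1]<90)&(f[...,2]<90);m[:, :470]=0;m[:,500:]=0
print('cap',m.sum(),np.median(C[m],0),C[m].min(0),C[m].max(0))
print('tray corners',plane(T,[255,292,288,247],[264,268,306,301],0.012).round(3))
for n,u,v in[('sash',[100,300,450,600],[318]*4),('sash2',[100,300,450,600],[345]*4),('rail',[450]*4,[290,296,303,330]),('wall',[520,515,509,545],[270,200,100,265]),('shield',[395,430,466],[228]*3),('tabletop',[150,360,430],[220,270,210]),('box',[280,280],[170,200])]:
    print(n,pts(T,u,v).round(3).tolist())
E
```

```text
cap 117 [ 0.57853796 -0.2536224   0.12521241] [ 0.56383148 -0.26773244  0.12010801] [ 0.59110847 -0.23883297  0.13110372]
tray corners [[0.566 0.323 0.012]
 [0.556 0.224 0.012]
 [0.456 0.234 0.012]
 [0.468 0.343 0.012]]
sash [[0.491, 0.388, 0.791], [0.494, 0.17, 0.791], [0.494, 0.01, 0.791], [0.492, -0.163, 0.79]]
sash2 [[0.216, 1.124, -0.816], [0.462, 0.171, 0.765], [0.347, -0.208, -0.03], [0.338, -0.648, -0.026]]
rail [[0.498, -0.204, -0.011], [0.483, -0.201, -0.001], [0.464, -0.2, 0.002], [0.39, -0.204, -0.011]]
wall [[0.552, -0.369, 0.07], [0.739, -0.37, 0.046], [1.022, -0.371, 0.031], [0.562, -0.371, 0.21]]
shield [[0.643, -0.016, 0.239], [0.644, -0.094, 0.239], [0.644, -0.174, 0.242]]
tabletop [[0.683, 0.614, 0.006], [0.552, 0.043, 0.004], [0.716, -0.15, -0.004]]
box [[0.8, 0.252, 0.105], [0.725, 0.251, 0.097]]
```

View pics/c1.png

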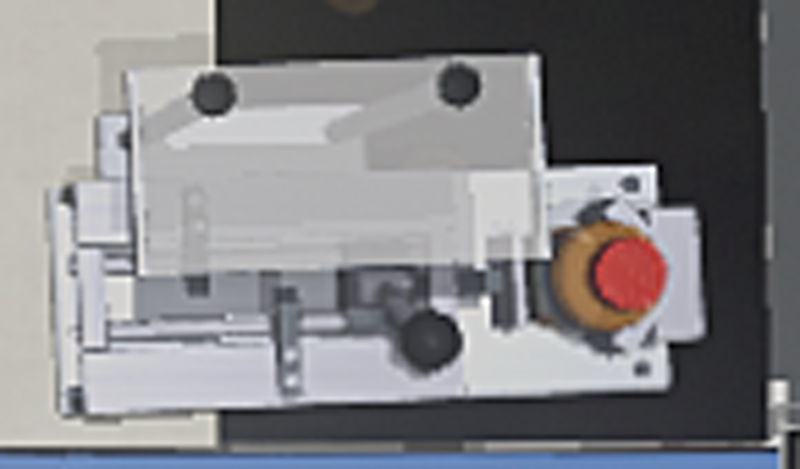

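View pics/c2.png

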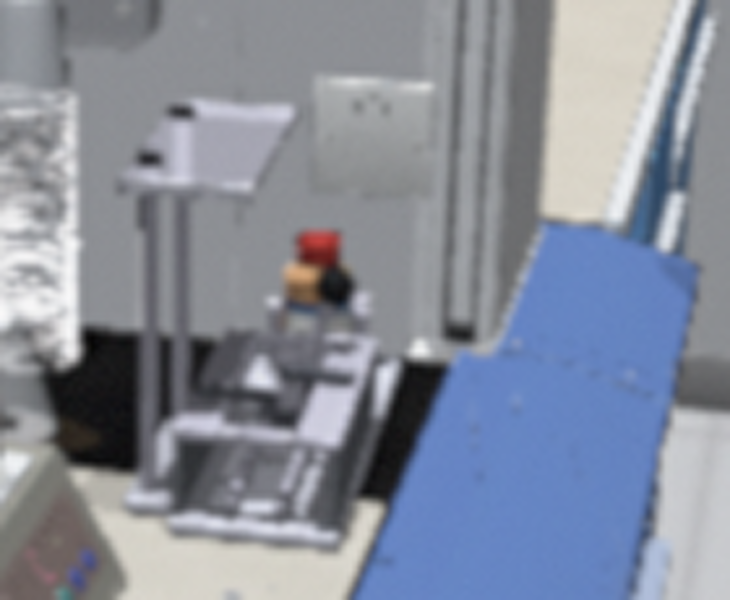

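The crops show the knob at top-pixel (448,272), the first tooth (near side) at about (422,272) and the second tooth (far side, under the shield) at about (405,254). The stand is only slightly yawed.

```bash
python3 - <<'E'
import pickle
from h import *
from scipy.optimize import least_squares
T=pickle.load(open('top.pkl','rb'));k=800/145
P=lambda L,h:plane(T,[370+x/k-.5 for x,y in L],[210+y/k-.5 for x,y in L],h)
pc=P([(65,415),(668,388),(655,165)],.012);sh=P([(140,275),(548,258),(540,55),(128,72)],.236)
cap=P([(630,272)],.12);kn=P([(430,338)],.1204);tt=P([(288,290),(287,385)],.086);t2=P([(198,292),(195,195)],.086)
print('plate',pc.round(4).tolist());print('shield',sh.round(4).tolist())
mod=[(-55,150),(-55,-150),(55,-150),(5,144),(5,-24),(88,-24),(88,144),(0,-95)]
obs=np.r_[pc,sh,cap][:,:2]
def f(p):
    c,s=np.cos(p[2]),np.sin(p[2]);m=np.array(mod)/1e3
    return m@np.array([[c,s],[-s,c]])+p[:2]
r=least_squares(lambda p:(f(p)-obs).ravel(),[.57,-.16,0],loss='soft_l1',f_scale=.003);p=r.x
print('stand',p.round(4),np.degrees(p[2]),((f(p)-obs)*1e3).round(1).tolist())
c,s=np.cos(p[2]),np.sin(p[2]);inv=lambda q:(q[:,:2]-p[:2])@np.array([[c,-s],[s,c]])*1e3
for n,q in(('cap',cap),('knob',kn),('t1',tt),('t2',t2)):print(n,q.round(4).tolist(),inv(q).round(1).tolist())
np.save('stand.npy',p)
S=pickle.load(open('side.pkl','rb'))
# obstacles from side: upper region
C=cloud(S);m=C[...,2]>0.3;
for u,v in[(350,17),(300,20),(395,100),(390,220),(415,100)]:print(u,v,pts(S,[u],[v]).round(3).tolist())
E
```

```text
plate [[0.5131, -0.013, 0.012], [0.5261, -0.3097, 0.012], [0.6352, -0.305, 0.012]]
shield [[0.5739, -0.0155, 0.236], [0.5812, -0.1818, 0.236], [0.6636, -0.1799, 0.236], [0.6555, -0.0111, 0.236]]
stand [ 0.5746 -0.159   0.0436] 2.499390426295075 [[0.0, 1.5], [0.1, -1.5], [0.9, -1.4], [-0.6, 0.6], [-0.6, -1.0], [-0.1, 0.8], [0.8, -0.2], [-0.5, 1.0]]
cap [[0.5793, -0.2549, 0.12]] [[0.5, -96.1]]
knob [[0.5497, -0.163, 0.1204]] [[-25.0, -3.0]]
t1 [[0.5718, -0.1063, 0.086], [0.5285, -0.1056, 0.086]] [[-0.5, 52.7], [-43.7, 55.3]]
t2 [[0.5707, -0.0649, 0.086], [0.615, -0.0638, 0.086]] [[0.3, 94.2], [44.6, 93.3]]
350 17 [[0.457, 0.523, 0.76]]
300 20 [[0.483, 0.718, 0.756]]
395 100 [[0.494, -0.382, 0.501]]
390 220 [[0.487, -0.381, 0.051]]
415 100 [[0.599, -2.188, 0.252]]
```

```bash
cat >> h.py <<'E'
from scipy.spatial.transform import Rotation as Ro
from plant import r
p=np.load('stand.npy')
Rs=Ro.from_euler('z',p[2])
def W(x,y,z): return Rs.apply(np.array([x,y,z])/1e3)+[p[0],p[1],0]      # stand mm -> world m
def ori(t,flip=1): # tool R: z leaning t deg forward, y along -stand y
    z=[np.sin(np.radians(t)),0,-np.cos(np.radians(t))];y=[0,-flip,0];x=np.cross(y,z)
    return Rs*Ro.from_matrix(np.c_[x,y,z])
def rel(pos,R,s=None):
    s=s or r.get_state();R0=Ro.from_quat(s['eef_rot'])
    return np.r_[R0.inv().apply(pos-s['tool_pos'])*1e3,np.degrees((R0.inv()*R).as_rotvec())].round(1).tolist()
def S(s=None):
    s=s or r.get_state();t=s['tool_pos'];g=t-Ro.from_quat(s['eef_rot']).apply([0,0,.019])
    i=lambda q:(Rs.inv().apply(q-[p[0],p[1],0])*1e3).round(1).tolist()
    print('t',round(s['clock'],2),'tcp',t.round(4),'stand tcp',i(t),'grasp',i(g),'open',round(s['opening'],3),'F',np.round(s['contact_force'],1),'q',np.round(s['q'],2))
E
python3 - <<'E'
from h import *
S();R=ori(40);kn=W(-27,-3,120.5)
tcp=kn+R.apply([0,0,.019]);pre=kn-R.apply([0,0,.101])
print(tcp,pre)
print(rel(np.array([.30,-.42,.28]),R));print(rel(np.array([.38,-.25,.28]),R));print(rel(pre,R))
E
```

```text
t 0.1 tcp [ 0.2151 -0.5862  0.238 ] stand tcp [-377.7, -411.2, 238.0] grasp [-377.7, -411.2, 257.0] open 1.001 F [ 0.2 -0.1  0.4] q [ 1.25  0.69 -0.19  1.57  0.16  0.9  -0.22]
[ 0.55993744 -0.16261264  0.10594516] [ 0.48287631 -0.16597638  0.19787049]
[137.0, -126.9, -41.8, -6.2, 39.7, 16.9]
[270.7, -258.9, -41.6, -6.2, 39.7, 16.9]
[396.2, -302.2, 40.6, -6.2, 39.7, 16.9]
```

>>> {"method": "move_arm", "body": {"motion": [[45, -42, -14, -1, 7, 3, 0], [90, -85, -28, -2, 14, 6, 0], [137, -127, -42, -3, 20, 8.5, 0.3], [180, -170, -42, -4, 27, 11.5, 0.3], [225, -214, -42, -5.2, 34, 14.5, 0.35]]}}

```text
clock: 0.72
tool_pos: [0.3521, -0.3095, 0.2815]
eef_rot: [0.954, 0.043, 0.296, -0.006]
contact_force: [2.1, 1.6, 0.1]
opening: 0.685
finger_force: 0.0
```

```bash
python3 - <<'E'
from h import *
S();R=ori(40);kn=W(-27,-3,120.5)
print(rel(np.array([.40,-.21,.28]),R));print(rel(kn-R.apply([0,0,.101]),R));print(rel(kn+R.apply([0,0,.019]),R))
E
```

```text
t 0.72 tcp [ 0.3521 -0.3095  0.2815] stand tcp [-228.8, -140.7, 281.5] grasp [-239.6, -140.9, 297.1] open 0.685 F [2.1 1.6 0.1] q [ 1.56  0.51 -0.89  2.3  -0.56  0.12 -0.12]
[46.3, -95.1, 31.8, -0.8, 5.6, 2.4]
[71.5, -133.1, 147.9, -0.8, 5.6, 2.4]
[83.1, -131.3, 267.3, -0.8, 5.6, 2.4]
```

>>> {"method": "move_arm", "body": {"motion": [[25, -45, 25, -0.4, 3, 1.2, 0.42], [50, -90, 55, -0.8, 5.6, 2.4, 0.42], [64, -115, 100, -0.8, 5.6, 2.4, 0.42], [71.5, -133, 148, -0.8, 5.6, 2.4, 0.42], [71.5, -133, 148, -0.8, 5.6, 2.4, 0.42]]}}

```text
clock: 1.35
tool_pos: [0.4774, -0.2268, 0.2997]
eef_rot: [0.949, 0.03, 0.311, -0.031]
contact_force: [0.3, -0.4, -1.3]
opening: 0.583
finger_force: 0.0
```

```bash
python3 - <<'E'
from h import *
from plant import eyes
S();R=ori(40);kn=W(-27,-3,120.5)
print(rel(kn+R.apply([0,0,.019]),R))
d=eyes.snapshot('top');cv2.imwrite('pics/a1.png',cv2.resize(d['frame'][190:300,340:520],(800,489),interpolation=cv2.INTER_CUBIC)[:,:,::-1])
E
```

```text
t 1.35 tcp [ 0.4774 -0.2268  0.2997] stand tcp [-100.0, -63.5, 299.7] grasp [-111.3, -64.5, 315.0] open 0.583 F [ 0.3 -0.4 -1.3] q [ 1.13  0.47 -0.77  2.23 -1.    0.04 -0.01]
[-45.9, -50.0, 209.4, -2.9, 3.7, 0.1]
```

View pics/a1.png

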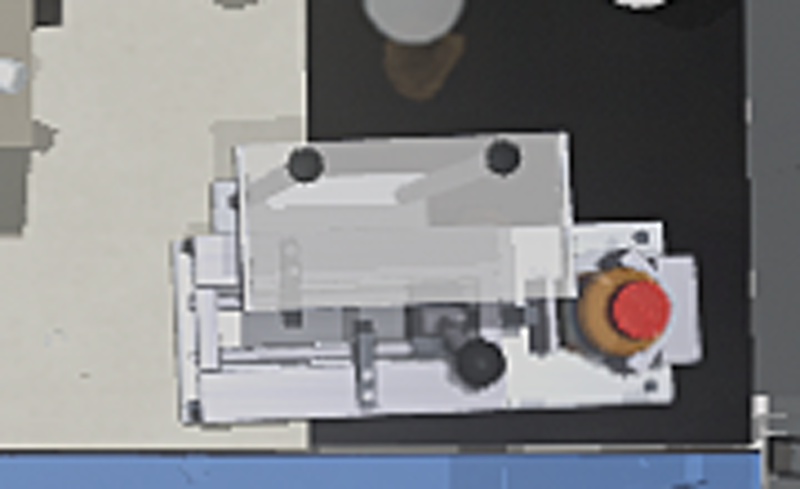

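```bash
cat > kin.py <<'E'
from h import *
import itertools
from scipy.optimize import least_squares
D=[([1.253,.689,-.195,1.565,.157,.902,-.215],[.2151,-.5862,.2380],[9.84563090e-01,1.75027662e-01,-2.17494120e-04,-8.89712525e-04]),
([1.56,.51,-.89,2.3,-.56,.12,-.12],[.3521,-.3095,.2815],[.954,.043,.296,-.006])]
s=r.get_state();D.append((list(s['q']),list(s['tool_pos']),list(s['eef_rot'])))
def fk(q,sg,o1,o7,L,full=False):
    sh=np.array([0,0,L[0]])
    A=Ro.from_euler('z',sg[0]*q[0]+o1);R2=A*Ro.from_euler('y',q[1])*Ro.from_euler('z',sg[1]*q[2])
    e=sh+R2.apply([L[4],0,L[1]])
    R4=R2*Ro.from_euler('y',q[3])*Ro.from_euler('z',sg[2]*q[4])
    w=e+R4.apply([0,0,L[2]])+ (R2*Ro.from_euler('y',q[3])).apply([L[5],0,0])
    R6=R4*Ro.from_euler('y',q[5])
    t=w+R6.apply([L[6],0,L[3]])
    R=R6*Ro.from_euler('z',sg[3]*q[6]+o7)
    return (t,R,e,w) if full else (t,R)
if __name__=='__main__':
    out=[]
    for sg in itertools.product([1,-1],repeat=4):
        for i in range(4):
            for j in range(4):
                o1,o7=i*np.pi/2,j*np.pi/2
                e=sum((fk(q,sg,o1,o7,np.ones(7))[1].inv()*Ro.from_quat(R)).magnitude() for q,t,R in D)
                out.append((e,sg,i,j))
    out.sort(key=lambda a:a[0]);print(out[:4])
    for e,sg,i,j in out[:2]:
        f=lambda L:np.r_[np.concatenate([fk(q,sg,i*np.pi/2,j*np.pi/2,L)[0]-t for q,t,R in D]),.003*(L[4:])]
        x=least_squares(f,[.3,.4,.4,.2,0,0,0]);print(sg,x.x.round(4),(x.fun*1e3).round(1))
E
python3 kin.py
```

```text
[(0.006805972560962262, (-1, -1, -1, -1), 0, 1), (0.695842239217174, (-1, -1, -1, 1), 0, 1), (0.9521595637788013, (-1, 1, 1, 1), 2, 3), (1.0539985369101723, (1, 1, 1, 1), 0, 3)]
(-1, -1, -1, -1) [ 0.2163  0.756   0.3284  0.4799 -0.1697 -0.0213 -0.0057] [ 9.9  6.1  0.9 -8.2  4.6 -5.9  8.4 -5.7  5.  -0.5 -0.1 -0. ]
(-1, -1, -1, 1) [ 0.2163  0.756   0.3284  0.4799 -0.1697 -0.0213 -0.0057] [ 9.9  6.1  0.9 -8.2  4.6 -5.9  8.4 -5.7  5.  -0.5 -0.1 -0. ]
```

>>> {"method": "move_arm", "body": {"motion": [[-20, 0, -50, 0, -10, 0, 0.42], [-20, 0, -60, 0, -20, 0, 0.42], [-20, 0, -60, 0, -25, 0, 0.42]]}}

```text
clock: 1.78
tool_pos: [0.4387, -0.2269, 0.3225]
eef_rot: [0.981, 0.044, 0.185, -0.036]
contact_force: [1.7, 1.0, -0.4]
opening: 0.579
finger_force: 0.0
```

```bash
python3 - <<'E'
from plant import r
s=r.get_state();print(s['q'].round(4).tolist(),s['tool_pos'].round(4).tolist(),s['eef_rot'].round(4).tolist())
E
```

```text
[0.5168, 0.3205, 0.0568, 2.0898, -0.5855, 0.539, -0.4338] [0.4387, -0.2269, 0.3225] [0.9811, 0.0444, 0.1846, -0.0359]
```

>>> {"method": "move_arm", "body": {"motion": [[0, -50, 0, 0, -5, 0, 0.42], [30, -80, 0, 0, -12, 0, 0.42], [50, -80, 0, 0, -12, 0, 0.42]]}}

```text
clock: 2.15
tool_pos: [0.482, -0.1381, 0.3463]
eef_rot: [0.994, 0.055, 0.084, -0.031]
contact_force: [0.1, -0.3, 0.8]
opening: 0.578
finger_force: 0.0
```

```bash
python3 - <<'E'
from plant import r
s=r.get_state();print(s['q'].round(4).tolist(),s['tool_pos'].round(4).tolist(),s['eef_rot'].round(4).tolist())
E
```

```text
[0.0901, 0.339, 0.2378, 1.9096, -0.2792, 0.7842, -0.9651] [0.482, -0.1381, 0.3463] [0.9945, 0.0545, 0.0843, -0.0308]
```

```bash
cat > fit.py <<'E'
from kin import *
D=D[:2]+[([.5168,.3205,.0568,2.0898,-.5855,.539,-.4338],[.4387,-.2269,.3225],[.9811,.0444,.1846,-.0359]),D[2]]
D.insert(2,([1.13,.47,-.77,2.23,-1,.04,-.01],[.4774,-.2268,.2997],None))
w=[1,.3,.3,1,1]
for m in ([0,1,2,3],[0,1,2,3,4,5],[0,1,2,3,4,5,6]):
    def full(v): L=np.zeros(7);L[m]=v;return L
    f=lambda v:np.concatenate([k*(fk(q,(-1,)*4,0,np.pi/2,full(v))[0]-t) for (q,t,R),k in zip(D,w)])
    x=least_squares(f,np.array([.3,.4,.4,.2,0,0,0])[m]);print(full(x.x).round(4),(x.fun*1e3).round(1).tolist())
E
python3 fit.py
```

```text
[0.2463 0.5666 0.3618 0.2138 0.     0.     0.    ] [50.3, 4.3, 7.8, -5.7, 3.9, -3.2, -7.8, 5.8, -3.1, -5.9, 22.6, -6.2, 5.2, 31.6, 0.3]
[ 0.1405  0.505   0.2598  0.1519  0.0637 -0.0814  0.    ] [37.7, 18.3, 2.9, -6.2, -13.4, -5.9, -6.1, -6.2, -5.7, 0.5, -0.1, -2.8, 6.4, 27.5, 3.4]
[ 0.0423  0.4951  0.2497  0.0391  0.1359 -0.1174  0.0654] [33.7, 17.0, -1.1, -8.0, -13.4, -10.9, -2.9, 0.7, -9.3, 0.5, 0.9, -3.6, 6.6, 26.5, 10.7]
```

```bash
cat > fit2.py <<'E'
from kin import *
def chain(q):
    a=[Ro.identity()];ax='zyzyzyz'
    for i,x in enumerate(q):
        v=-x if ax[i]=='z' else x
        a.append(a[-1]*Ro.from_euler(ax[i],v))
    return a
Dd=[(D[0][0],D[0][1],1),(D[1][0],D[1][1],.3),([1.13,.47,-.77,2.23,-1,.04,-.01],[.4774,-.2268,.2997],.3),([.5168,.3205,.0568,2.0898,-.5855,.539,-.4338],[.4387,-.2269,.3225],1),([0.0901,0.339,0.2378,1.9096,-0.2792,0.7842,-0.9651],[0.482,-0.1381,0.3463],1)]
# params: base z; (y after q1); upper z (after q2), y ; forearm z (after q4), y; tool z after q6
def rows(q):
    a=chain(q);e=np.eye(3)
    return np.stack([e[2],a[1].apply(e[1]),a[2].apply(e[2]),a[3].apply(e[1]),a[4].apply(e[2]),a[5].apply(e[1]),a[6].apply(e[2])],1)
pr=np.array([.2848,-.0118,.4208,-.0128,.3143,0,.33])
if __name__=='__main__':
    A=np.vstack([rows(q)*w for q,t,w in Dd]);b=np.concatenate([np.array(t)*w for q,t,w in Dd])
    lam=.02
    x=pr+np.linalg.lstsq(np.vstack([A,lam*np.eye(7)]),np.r_[b-A@pr,np.zeros(7)],rcond=None)[0]
    print(x.round(4));print(((A@x-b)*1e3).round(1).reshape(-1,3).tolist())
    for s in D[:1]: print(((rows(s[0])@pr-s[1])*1e3).round(1))
E
python3 fit2.py
```

```text
[ 3.473e-01 -1.960e-02  5.628e-01 -2.690e-02  3.444e-01  3.000e-04
  3.267e-01]
[[0.1, -0.0, 0.5], [-0.5, 0.7, -0.6], [0.6, -1.1, 0.7], [-0.0, -0.0, -0.2], [-0.1, 0.0, -0.4]]
[ -21.2  114.3 -154.6]
```

```bash
cat > ik.py <<'E'
from fit2 import *
X=np.array([.3473,-.0196,.5628,-.0269,.3444,.0003,.3267])
lo=np.array([-3.01,-.46,-1.47,.13,-1,.04,-2.66]);hi=np.array([3.01,2.08,1.51,2.56,4.14,2.09,2.66])
def FK(q): return rows(q)@X,chain(q)[-1]*Ro.from_euler('z',np.pi/2)
def IK(t,R,q0,reg=.01,ref=None):
    ref=q0 if ref is None else ref
    def f(q):
        a,b=FK(q);return np.r_[(a-t)*10,(b.inv()*R).as_rotvec()*3,reg*(q-ref)]
    x=least_squares(f,np.clip(q0,lo+.01,hi-.01),bounds=(lo,hi));return x.x,np.abs(x.fun[:6]).max()
E
cat > srch.py <<'E'
from ik import *
rng=np.random.default_rng(0)
key=[(-28,0,120.5),(28,0,120.5),(28,73,120.5),(-28,73,120.5),(-28,110,120.5),(28,110,120.5)]
for lean in(35,42):
  for fl in(1,-1):
    R=ori(lean,fl);sol=[]
    for k in range(25):
        t=W(*key[0])+R.apply([0,0,.019])
        q,e=IK(t,R,rng.uniform(lo,hi),reg=.001)
        if e<.01 and not any(np.abs(q-s).max()<.15 for s in sol): sol.append(q)
    for q in sol:
        m=[];qq=q;path=[q]
        for c in key:
            qq,e=IK(W(*c)+R.apply([0,0,.019]),R,qq,reg=.005);m.append(e);path.append(qq)
        mar=min(np.minimum(x-lo,hi-x).min() for x in path)
        print(lean,fl,q.round(2).tolist(),'err',round(max(m),3),'margin',round(mar,2))
E
time python3 srch.py
```

```text
35 1 [0.68, 0.91, -0.62, 2.33, 2.76, 0.62, 2.41] err 0.0 margin 0.13
35 1 [-0.19, 1.16, 0.98, 2.37, 4.07, 1.28, 0.84] err 0.0 margin 0.05
35 1 [0.52, 0.87, -0.34, 2.34, 3.09, 0.6, 2.03] err 0.0 margin 0.12
35 1 [-0.25, 1.32, 1.23, 2.38, 4.14, 1.52, 0.7] err 0.0 margin 0.0
35 1 [0.31, 0.86, -0.01, 2.35, 3.46, 0.67, 1.61] err 0.0 margin 0.1
35 1 [-0.1, 1.04, 0.76, 2.37, 3.98, 1.09, 0.97] err 0.0 margin 0.08
35 1 [0.59, 0.88, -0.45, 2.33, 2.96, 0.6, 2.18] err 0.0 margin 0.12
35 -1 [0.31, 0.86, 0.01, 2.35, 3.48, 0.67, -1.55] err 0.0 margin 0.1
35 -1 [0.82, 1.0, -0.87, 2.32, 2.48, 0.71, -0.4] err 0.0 margin 0.14
35 -1 [1.01, 1.26, -1.36, 2.31, 2.13, 1.07, 0.08] err 0.0 margin 0.07
35 -1 [0.75, 0.95, -0.75, 2.32, 2.61, 0.66, -0.56] err 0.0 margin 0.13
35 -1 [0.96, 1.16, -1.2, 2.31, 2.22, 0.93, -0.06] err 0.0 margin 0.14
35 -1 [-0.09, 1.03, 0.74, 2.37, 3.98, 1.08, -2.16] err 0.0 margin 0.08
35 -1 [0.46, 0.86, -0.24, 2.34, 3.21, 0.61, -1.24] err 0.0 margin 0.11
42 1 [-0.03, 1.09, 0.69, 2.45, 3.84, 1.28, 1.14] err 0.0 margin 0.0
42 1 [0.57, 0.94, -0.38, 2.41, 3.16, 0.84, 2.04] err 0.0 margin 
[... 241 characters left out ...]
4.01, 1.68, 0.82] err 0.0 margin 0.0
42 1 [0.12, 0.99, 0.38, 2.44, 3.69, 1.1, 1.36] err 0.0 margin 0.0
42 -1 [1.05, 1.4, -1.47, 2.39, 2.27, 1.23, 0.09] err 0.0 margin 0.0
42 -1 [0.57, 0.94, -0.38, 2.41, 3.16, 0.84, -1.1] err 0.0 margin 0.03
42 -1 [0.86, 1.08, -0.91, 2.4, 2.67, 0.9, -0.49] err 0.0 margin 0.05
42 -1 [0.79, 1.02, -0.77, 2.4, 2.81, 0.86, -0.67] err 0.0 margin 0.04
42 -1 [0.32, 0.93, 0.03, 2.43, 3.47, 0.94, -1.5] err 0.0 margin 0.01
42 -1 [0.67, 0.97, -0.56, 2.41, 3.0, 0.83, -0.9] err 0.0 margin 0.03
42 -1 [-0.09, 1.15, 0.82, 2.45, 3.9, 1.38, -2.09] err 0.0 margin 0.0
42 -1 [0.98, 1.23, -1.21, 2.39, 2.44, 1.04, -0.17] err 0.0 margin 0.05
real	0m20.128s
user	0m20.668s
sys	0m0.052s
```

```bash
cat > plan.py <<'E'
from ik import *
def show(q):
    t,R=FK(q);a=chain(q);w=t-a[6].apply([0,0,X[6]]);return t.round(3).tolist(),R.apply([0,0,1]).round(2).tolist(),'w',w.round(2).tolist()
def rowsfor(path,s=None):
    """move rows for joint path, relative to the present pose"""
    s=s or r.get_state();return [rel(*FK(q),s) for q in path]
E
python3 - <<'E'
from plan import *
q=np.array(r.get_state()['q'])
print(show(q),r.get_state()['tool_pos'])
R=ori(36,-1);pre=W(-27,-3,120.5)-R.apply([0,0,.091])
qg,e=IK(pre,R,np.array([.46,.86,-.24,2.34,3.21,.61,-1.24]),reg=.005);print('pre',qg.round(3),e,show(qg))
A=q.copy();A[5]=.45
B=A.copy();B[4]=3.1;B[6]=-1.1
for n in range(0,7):print(round(A[4]+(B[4]-A[4])*n/6,2),show(A+(B-A)*n/6))
np.save('qg.npy',qg)
E
```

```text
([0.482, -0.138, 0.346], [0.16, 0.07, -0.98], 'w', [0.43, -0.16, 0.67]) [ 0.48201063 -0.1380924   0.34631898]
pre [ 0.578  0.632 -0.305  2.459  3.279  0.513 -1.284] 3.5250006570552595e-06 ([0.494, -0.165, 0.194], [0.59, 0.03, -0.81], 'w', [0.3, -0.17, 0.46])
-0.28 ([0.572, -0.191, 0.376], [0.44, -0.09, -0.89], 'w', [0.43, -0.16, 0.67])
0.28 ([0.548, -0.266, 0.382], [0.37, -0.32, -0.87], 'w', [0.43, -0.16, 0.67])
0.85 ([0.553, -0.335, 0.42], [0.38, -0.53, -0.76], 'w', [0.43, -0.16, 0.67])
1.41 ([0.586, -0.376, 0.478], [0.48, -0.66, -0.58], 'w', [0.43, -0.16, 0.67])
1.97 ([0.636, -0.378, 0.539], [0.64, -0.66, -0.39], 'w', [0.43, -0.16, 0.67])
2.54 ([0.689, -0.339, 0.583], [0.8, -0.54, -0.26], 'w', [0.43, -0.16, 0.67])
3.1 ([0.728, -0.271, 0.597], [0.92, -0.34, -0.22], 'w', [0.43, -0.16, 0.67])
```

```bash
python3 - <<'E'
from plan import *
q=np.array(r.get_state()['q']);qg=np.load('qg.npy')
A=np.array([.1,.4,.1,2.4,-.28,.4,-.97])
B=A.copy();B[4]=3.2;B[6]=-1.1
for n in range(0,7):print(round(A[4]+(B[4]-A[4])*n/6,2),show(A+(B-A)*n/6))
a,b=FK(A);print('turn A->', [np.degrees((FK(A+(B-A)*n/6)[1].inv()*FK(A+(B-A)*(n+1)/6)[1]).magnitude()).round() for n in range(6)])
for row in rowsfor([q+(A-q)*k/5 for k in range(1,6)]):print(row)
E
```

```text
-0.28 ([0.313, -0.077, 0.217], [-0.03, 0.08, -1.0], 'w', [0.32, -0.1, 0.54])
0.3 ([0.3, -0.149, 0.22], [-0.07, -0.14, -0.99], 'w', [0.32, -0.1, 0.54])
0.88 ([0.326, -0.215, 0.236], [0.01, -0.35, -0.94], 'w', [0.32, -0.1, 0.54])
1.46 ([0.382, -0.254, 0.26], [0.18, -0.46, -0.87], 'w', [0.32, -0.1, 0.54])
2.04 ([0.451, -0.253, 0.283], [0.39, -0.46, -0.79], 'w', [0.32, -0.1, 0.54])
2.62 ([0.51, -0.213, 0.299], [0.57, -0.34, -0.75], 'w', [0.32, -0.1, 0.54])
3.2 ([0.539, -0.147, 0.302], [0.66, -0.13, -0.74], 'w', [0.32, -0.1, 0.54])
turn A-> [np.float64(32.0), np.float64(32.0), np.float64(32.0), np.float64(32.0), np.float64(32.0), np.float64(32.0)]
[-31.4, -14.6, 29.4, 0.5, -2.1, -0.1]
[-65.5, -29.5, 54.5, 0.9, -4.3, -0.3]
[-102.1, -44.4, 75.4, 1.2, -6.5, -0.7]
[-140.8, -58.9, 91.9, 1.5, -8.7, -1.1]
[-181.2, -72.8, 103.8, 1.7, -11.0, -1.7]
```

>>> {"method": "move_arm", "body": {"motion": [[-31, -15, 29, 0.5, -2, 0, 0.42], [-65, -29, 54, 1, -4, 0, 0.42], [-102, -44, 75, 1, -6.5, -0.7, 0.42], [-141, -59, 92, 1.5, -8.7, -1, 0.42], [-181, -73, 104, 1.7, -11, -1.7, 0.42]]}}

```text
clock: 2.78
tool_pos: [0.3095, -0.0805, 0.2157]
eef_rot: [0.997, 0.068, -0.013, -0.039]
contact_force: [0.8, 0.6, -0.6]
opening: 0.58
finger_force: 0.0
```

```bash
cat >> plan.py <<'E'
def toward(B,step=9.5,n=5,mm=50):
    """n rows along joint line from the present q to B, limited per row"""
    q=np.array(r.get_state()['q']);S();print(q.round(2),show(q)[0])
    t0,R0=FK(q);path=[];cur=0.
    while len(path)<n:
        nx=cur
        a,b=FK(q+(B-q)*cur)
        while nx<1:
            c,d=FK(q+(B-q)*min(1,nx+.01))
            if np.degrees((b.inv()*d).magnitude())>step or np.linalg.norm(c-a)*1e3>mm: break
            nx=min(1,nx+.01)
        cur=nx;path.append(q+(B-q)*cur)
        if cur>=1: break
    for row in rowsfor(path):print(row)
    print('frac',cur,path[-1].round(2))
E
python3 - <<'E'
from plan import *
toward(np.array([.1,.4,.1,2.4,3.2,.4,-1.1]))
E
```

```text
t 2.77 tcp [ 0.3095 -0.0805  0.2157] stand tcp [-261.4, 90.0, 215.7] grasp [-260.9, 88.5, 234.6] open 0.58 F [ 0.8  0.6 -0.6] q [ 0.08  0.41  0.15  2.41 -0.34  0.4  -0.9 ]
[ 0.08  0.41  0.15  2.41 -0.34  0.4  -0.9 ] [0.309, -0.081, 0.215]
[-9.9, 14.5, -0.1, -2.4, -1.9, -7.1]
[-17.6, 30.1, -1.6, -4.9, -3.8, -14.2]
[-23.2, 46.5, -4.0, -7.4, -5.6, -21.2]
[-26.3, 63.4, -7.2, -9.9, -7.4, -28.3]
[-27.1, 80.5, -11.2, -12.4, -9.2, -35.4]
frac 0.20000000000000004 [ 0.08  0.4   0.14  2.41  0.37  0.4  -0.94]
```

>>> {"method": "move_arm", "body": {"motion": [[-10, 15, 0, -2.5, -2, -7.5, 0.42], [-18, 30, -2, -5, -4, -15, 0.42], [-23, 47, -4, -7.5, -5.6, -22, 0.42], [-26, 63, -7, -10, -7.4, -29, 0.42], [-27, 80, -11, -12.5, -9.2, -36, 0.42]]}}

```text
clock: 3.4
tool_pos: [0.295, -0.1648, 0.2215]
eef_rot: [0.921, 0.377, -0.071, 0.072]
contact_force: [-0.7, -0.0, -0.2]
opening: 0.58
finger_force: 0.0
```

```bash
sed -i 's/nx+.01/nx+.002/g' plan.py; python3 - <<'E'
from plan import *
toward(np.array([.1,.4,.1,2.4,3.2,.4,-1.1]),step=10.2)
E
```

```text
t 3.4 tcp [ 0.295  -0.1648  0.2215] stand tcp [-279.6, 6.3, 221.5] grasp [-278.0, 9.8, 240.1] open 0.58 F [-0.7 -0.  -0.2] q [-0.05  0.42  0.34  2.42  0.18  0.36 -0.7 ]
[-0.05  0.42  0.34  2.42  0.18  0.36 -0.7 ] [0.295, -0.165, 0.221]
[-14.5, 15.0, -0.0, -2.4, -2.7, -9.4]
[-25.5, 33.1, -2.0, -5.0, -5.4, -18.9]
[-32.5, 53.4, -5.4, -7.8, -8.0, -28.3]
[-35.3, 75.2, -10.1, -10.7, -10.5, -37.7]
[-33.4, 97.5, -16.0, -13.8, -12.9, -47.0]
frac 0.33000000000000024 [-0.    0.42  0.26  2.41  1.18  0.37 -0.83]
```

>>> {"method": "move_arm", "body": {"motion": [[-14.5, 15, 0, -2.4, -2.7, -9.4, 0.42], [-25.5, 33, -2, -5, -5.4, -19, 0.42], [-32.5, 53, -5, -7.8, -8, -28.3, 0.42], [-35, 75, -10, -10.7, -10.5, -37.7, 0.42], [-33, 97, -16, -13.8, -12.9, -47, 0.42]]}}

```text
clock: 4.03
tool_pos: [0.3413, -0.2529, 0.251]
eef_rot: [0.666, 0.707, -0.149, 0.185]
contact_force: [-0.4, 0.2, 0.6]
opening: 0.583
finger_force: 0.0
```

```bash
python3 - <<'E'
from plan import *
toward(np.array([.1,.4,.1,2.4,3.2,.4,-1.1]),step=10.2)
E
```

```text
t 4.03 tcp [ 0.3413 -0.2529  0.251 ] stand tcp [-237.1, -83.7, 251.0] grasp [-237.9, -74.9, 267.9] open 0.583 F [-0.4  0.2  0.6] q [-0.27  0.49  0.69  2.42  0.88  0.15 -0.47]
[-0.27  0.49  0.69  2.42  0.88  0.15 -0.47] [0.341, -0.253, 0.25]
[-5.9, 4.9, 2.6, -0.7, -1.0, -10.1]
[-12.5, 15.4, 3.6, -2.1, -2.5, -20.1]
[-18.3, 30.8, 3.3, -4.2, -4.3, -29.7]
[-21.9, 51.1, 1.1, -7.0, -6.5, -39.2]
[-21.9, 75.4, -3.5, -10.6, -9.0, -48.4]
frac 0.4940000000000004 [-0.09  0.45  0.4   2.41  2.02  0.28 -0.78]
```

>>> {"method": "move_arm", "body": {"motion": [[-6, 5, 3, -0.7, -1, -10, 0.42], [-12.5, 15, 4, -2, -2.5, -20, 0.42], [-18, 31, 3, -4.2, -4.3, -30, 0.42], [-22, 51, 1, -7, -6.5, -39, 0.42], [-22, 75, -3.5, -10.6, -9, -48, 0.42]]}}

```text
clock: 4.65
tool_pos: [0.4171, -0.2658, 0.2669]
eef_rot: [0.322, 0.901, -0.198, 0.214]
contact_force: [-0.3, -1.2, -0.5]
opening: 0.578
finger_force: 0.0
```

```bash
python3 - <<'E'
from plan import *
toward(np.array([.1,.4,.1,2.4,3.2,.4,-1.1]),step=10.2)
E
```

```text
t 4.65 tcp [ 0.4171 -0.2658  0.2669] stand tcp [-162.0, -99.9, 266.9] grasp [-166.5, -90.3, 282.7] open 0.578 F [-0.3 -1.2 -0.5] q [-0.14  0.46  0.48  2.39  1.91  0.24 -0.74]
[-0.14  0.46  0.48  2.39  1.91  0.24 -0.74] [0.416, -0.267, 0.266]
[-14.2, 16.6, -0.1, -3.1, -2.9, -9.2]
[-27.6, 40.0, -4.0, -6.7, -6.4, -18.0]
[-38.4, 67.7, -11.6, -10.8, -10.1, -26.4]
[-45.3, 98.7, -23.5, -15.3, -14.2, -34.6]
[-47.1, 131.5, -39.9, -20.2, -18.4, -42.4]
frac 0.8640000000000007 [ 0.07  0.41  0.15  2.4   3.02  0.38 -1.05]
```

Tracking well.

>>> {"method": "move_arm", "body": {"motion": [[-14, 17, 0, -3, -3, -9, 0.42], [-28, 40, -4, -6.7, -6.4, -18, 0.42], [-38, 68, -12, -10.8, -10, -26.4, 0.42], [-45, 99, -23.5, -15.3, -14, -34.6, 0.42], [-47, 131, -40, -20, -18.4, -42.4, 0.42]]}}

```text
clock: 5.28
tool_pos: [0.527, -0.1757, 0.2963]
eef_rot: [-0.098, 0.93, -0.153, 0.319]
contact_force: [-0.1, -0.9, -0.6]
opening: 0.579
finger_force: 0.0
```

```bash
python3 - <<'E'
from plan import *
toward(np.load('qg.npy'),step=10.2)
R=ori(36,-1);kn=W(-27,-3,120.5)
print(rel(kn-R.apply([0,0,.091]),R))
E
```

```text
t 5.28 tcp [ 0.527  -0.1757  0.2963] stand tcp [-48.3, -14.6, 296.3] grasp [-59.9, -9.9, 310.5] open 0.579 F [-0.1 -0.9 -0.6] q [ 0.25  0.4  -0.1   2.39  2.73  0.4  -0.75]
[ 0.25  0.4  -0.1   2.39  2.73  0.4  -0.75] [0.526, -0.177, 0.296]
[37.8, 13.5, 30.6, -5.2, 1.0, 4.9]
[72.1, 39.4, 51.0, -12.5, 1.4, 11.9]
[80.1, 47.8, 54.0, -14.8, 1.4, 14.2]
frac 1 [ 0.58  0.63 -0.31  2.46  3.28  0.51 -1.28]
[80.1, 47.8, 54.0, -14.8, 1.4, 14.2]
```

>>> {"method": "move_arm", "body": {"motion": [[37.8, 13.5, 30.6, -5.2, 1, 4.9, 0.42], [72, 39.4, 51, -12.5, 1.4, 11.9, 0.42], [80, 47.8, 54, -14.8, 1.4, 14.2, 0.42], [80, 47.8, 54, -14.8, 1.4, 14.2, 0.42]]}}

```text
clock: 5.78
tool_pos: [0.493, -0.167, 0.1929]
eef_rot: [-0.016, 0.951, 0.007, 0.307]
contact_force: [-0.5, -0.6, 0.7]
opening: 0.581
finger_force: 0.0
```

```bash
python3 - <<'E'
from h import *
S();R=ori(36,-1);kn=W(-27,-3,120.5)
print(rel(kn+R.apply([0,0,-.04]),R),rel(kn+R.apply([0,0,.019]),R))
E
```

```text
t 5.78 tcp [ 0.493  -0.167   0.1929] stand tcp [-81.8, -4.4, 192.9] grasp [-93.0, -4.4, 208.3] open 0.581 F [-0.5 -0.6  0.7] q [ 0.7   0.65 -0.49  2.45  3.04  0.5  -1.05]
[-2.0, 1.6, 50.8, -0.1, -0.2, -0.5] [-2.2, 1.7, 109.8, -0.1, -0.2, -0.5]
```

>>> {"method": "move_arm", "body": {"motion": [[-2, 1.6, 37, 0, 0, -0.5, 0.42], [-2, 1.7, 74, 0, 0, -0.5, 0.42], [-2, 1.7, 110, 0, 0, -0.5, 0.42], [-2, 1.7, 110, 0, 0, -0.5, 0.42], [-2, 1.7, 110, 0, 0, -0.5, 0.42]], "newtons": 20}}

```text
clock: 6.4
tool_pos: [0.56, -0.1609, 0.1073]
eef_rot: [-0.023, 0.951, 0.005, 0.309]
contact_force: [-0.2, 0.5, 1.1]
opening: 0.578
finger_force: 0.0
```

>>> {"method": "move_arm", "body": {"motion": [[0, 0, 0, 0, 0, 0, 0.75], [0, 0, 0, 0, 0, 0, 1], [0, 0, 0, 0, 0, 0, 1], [0, 0, 0, 0, 0, 0, 1]], "newtons": 20}}

```text
clock: 6.9
tool_pos: [0.5603, -0.1604, 0.107]
eef_rot: [-0.023, 0.951, 0.006, 0.309]
contact_force: [-2.3, 2.0, 6.8]
opening: 0.295
finger_force: 19.1
```

```bash
python3 - <<'E'
from h import *
from plant import eyes
S();R=ori(36,-1)
for k in [(0,-3,125.5),(28,-3,120.5),(29,20,120.5)]:print(k,rel(W(*k)+R.apply([0,0,.019]),R))
d=eyes.snapshot('side');cv2.imwrite('pics/a2.png',cv2.resize(d['frame'][165:280,300:440],(730,600),interpolation=cv2.INTER_CUBIC)[:,:,::-1])
E
```

```text
t 6.9 tcp [ 0.5603 -0.1604  0.107 ] stand tcp [-14.3, -0.8, 107.0] grasp [-25.5, -0.8, 122.4] open 0.295 F [-2.3  2.   6.8] q [ 0.58  0.88 -0.43  2.34  3.02  0.62 -1.01]
(0, -3, 125.5) [-22.5, -2.3, 12.4, -0.0, -0.0, 0.3]
(28, -3, 120.5) [-42.2, -2.4, 32.9, -0.0, -0.0, 0.3]
(29, 20, 120.5) [-43.1, 20.6, 33.5, -0.0, -0.0, 0.3]
```

View pics/a2.png

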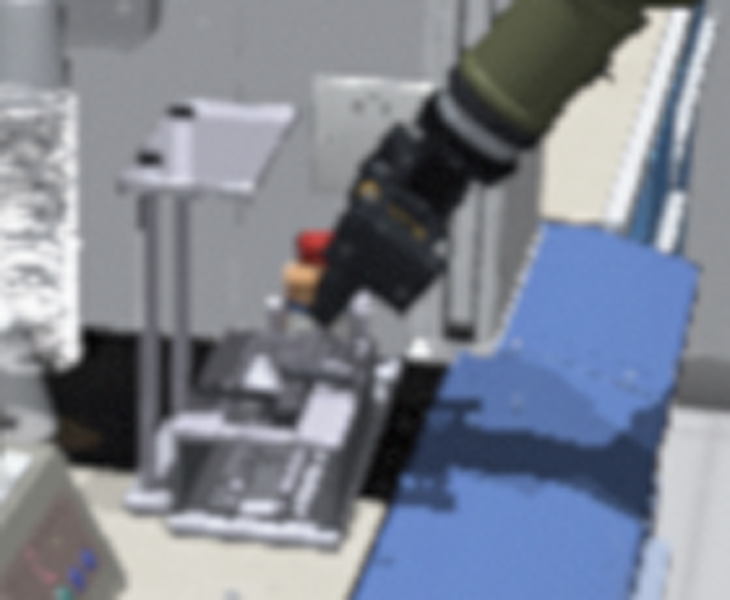

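The picture shows the fingers on the knob, hand leaned back and clear of the shield and the bottle cap (crop 315,245).

```bash
cat >> h.py <<'E'
def dl(L,lean=36):
    """rows for stand-axis shifts (mm) of the present pose, orientation squared up"""
    s=r.get_state()
    R=ori(lean,-1);g=s['tool_pos']-Ro.from_quat(s['eef_rot']).apply([0,0,.019])
    for d in L: print(d,rel(g+Rs.apply(np.array(d)/1e3)+R.apply([0,0,.019]),R,s))
E
python3 -c "
from h import *
dl([(14,3,4),(28,5,5),(42,7,4),(57,8,0),(57,18,0),(57,30,0),(57,42,0),(57,54,0),(57,66,0),(57,74,0)])"
```

```text
(14, 3, 4) [-13.7, 2.9, 5.0, -0.0, -0.0, 0.3]
(28, 5, 5) [-25.6, 4.9, 12.4, -0.0, -0.0, 0.3]
(42, 7, 4) [-36.4, 6.8, 21.4, -0.0, -0.0, 0.3]
(57, 8, 0) [-46.2, 7.8, 33.5, -0.0, -0.0, 0.3]
(57, 18, 0) [-46.2, 17.8, 33.5, -0.0, -0.0, 0.3]
(57, 30, 0) [-46.3, 29.8, 33.5, -0.0, -0.0, 0.3]
(57, 42, 0) [-46.3, 41.8, 33.5, -0.0, -0.0, 0.3]
(57, 54, 0) [-46.4, 53.8, 33.5, -0.0, -0.0, 0.3]
(57, 66, 0) [-46.4, 65.8, 33.5, -0.0, -0.0, 0.3]
(57, 74, 0) [-46.5, 73.8, 33.5, -0.0, -0.0, 0.3]
```

>>> {"method": "move_arm", "body": {"motion": [[-13.7, 3, 5, 0, 0, 0, 1], [-25.6, 5, 12.4, 0, 0, 0, 1], [-36.4, 7, 21.4, 0, 0, 0, 1], [-46.2, 8, 33.5, 0, 0, 0, 1], [-46.2, 8, 33.5, 0, 0, 0, 1]], "newtons": 25}}

```text
clock: 7.58
tool_pos: [0.6171, -0.1537, 0.1053]
eef_rot: [-0.02, 0.951, 0.003, 0.308]
contact_force: [-0.8, -4.5, -3.0]
opening: 0.281
finger_force: 24.8
```

```bash
python3 -c "
from h import *
S();dl([(0,20,0),(0,65,0)])"
```

```text
t 7.58 tcp [ 0.6171 -0.1537  0.1053] stand tcp [42.7, 3.4, 105.3] grasp [31.6, 3.5, 120.7] open 0.281 F [-0.8 -4.5 -3. ] q [ 0.5   0.88 -0.39  2.19  2.96  0.5  -1.  ]
(0, 20, 0) [-0.1, 20.1, -0.1, -0.4, -0.1, 0.1]
(0, 65, 0) [-0.1, 65.1, -0.4, -0.4, -0.1, 0.1]
```

>>> {"method": "move_arm", "body": {"motion": [[0, 16, 0, 0, 0, 0, 1], [0, 32, 0, 0, 0, 0, 1], [0, 48, 0, 0, 0, 0, 1], [0, 62, 0, 0, 0, 0, 1], [0, 70, 0, 0, 0, 0, 1]]}}

```text
clock: 8.2
tool_pos: [0.6138, -0.0848, 0.1054]
eef_rot: [-0.019, 0.951, 0.002, 0.308]
contact_force: [-0.5, -9.0, -0.5]
opening: 0.28
finger_force: 24.7
```

```bash
python3 - <<'E'
from h import *
from plant import eyes
S();dl([(-14,0,4),(-28,0,5),(-42,0,4),(-58,0,0)])
d=eyes.snapshot('top');cv2.imwrite('pics/a3.png',cv2.resize(d['frame'][200:300,360:500],(800,571),interpolation=cv2.INTER_CUBIC)[:,:,::-1])
E
```

```text
t 8.2 tcp [ 0.6138 -0.0848  0.1054] stand tcp [42.4, 72.4, 105.4] grasp [31.3, 72.5, 120.8] open 0.28 F [-0.5 -9.  -0.5] q [ 0.34  0.88 -0.39  2.26  2.84  0.61 -1.04]
(-14, 0, 4) [9.0, 0.1, -11.5, -0.6, -0.1, 0.0]
(-28, 0, 5) [19.7, -0.0, -20.5, -0.6, -0.1, 0.0]
(-42, 0, 4) [31.6, -0.1, -27.9, -0.6, -0.1, 0.0]
(-58, 0, 0) [46.9, -0.1, -34.0, -0.6, -0.1, 0.0]
```

View pics/a3.png

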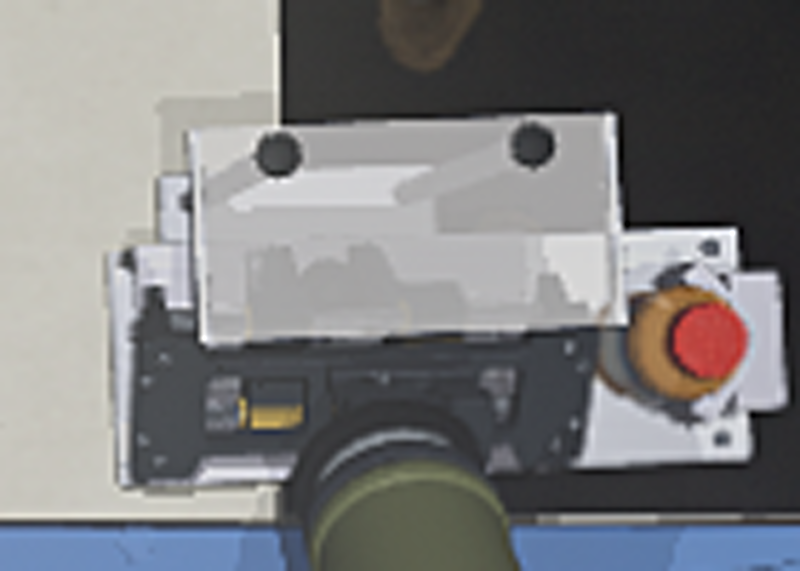

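The view shows the hand under the shield edge, with the jaw off the bottle and the bottle standing. The fingers sit between the teeth, at about crop column 330.

>>> {"method": "move_arm", "body": {"motion": [[9, 1, -11.5, 0, 0, 0, 1], [19.7, 1, -20.5, 0, 0, 0, 1], [31.6, 1, -28, 0, 0, 0, 1], [47, 1, -34, 0, 0, 0, 1], [47, 1, -34, 0, 0, 0, 1]]}}

```text
clock: 8.88
tool_pos: [0.56, -0.0866, 0.1064]
eef_rot: [-0.019, 0.95, 0.002, 0.312]
contact_force: [7.6, -7.1, -5.0]
opening: 0.28
finger_force: 25.4
```

```bash
python3 -c "
from h import *
S();dl([(0,39,0)])"
```

```text
t 8.88 tcp [ 0.56   -0.0866  0.1064] stand tcp [-11.4, 73.0, 106.4] grasp [-22.7, 73.2, 121.7] open 0.28 F [ 7.6 -7.1 -5. ] q [ 0.38  0.89 -0.42  2.42  2.88  0.78 -1.07]
(0, 39, 0) [0.1, 39.2, -0.4, -0.6, 0.4, -0.0]
```

>>> {"method": "move_arm", "body": {"motion": [[0, 13, 0, 0, 0, 0, 1], [0, 26, 0, 0, 0, 0, 1], [0, 39, 0, 0, 0, 0, 1], [0, 39, 0, 0, 0, 0, 1]]}}

```text
clock: 9.38
tool_pos: [0.5582, -0.0467, 0.1064]
eef_rot: [-0.019, 0.95, 0.002, 0.312]
contact_force: [7.7, -7.5, -5.5]
opening: 0.287
finger_force: 25.4
```

```bash
python3 -c "
from h import *
S();dl([(14,0,4),(28,0,5),(42,0,4),(58,0,0)])"
```

```text
t 9.38 tcp [ 0.5582 -0.0467  0.1064] stand tcp [-11.5, 112.9, 106.4] grasp [-22.8, 113.1, 121.7] open 0.287 F [ 7.7 -7.5 -5.5] q [ 0.28  0.89 -0.43  2.45  2.8   0.84 -1.1 ]
(14, 0, 4) [-13.5, 0.2, 5.1, -0.6, 0.3, 0.0]
(28, 0, 5) [-25.4, 0.3, 12.6, -0.6, 0.3, 0.0]
(42, 0, 4) [-36.1, 0.4, 21.7, -0.6, 0.3, 0.0]
(58, 0, 0) [-46.6, 0.5, 34.4, -0.6, 0.3, 0.0]
```

>>> {"method": "move_arm", "body": {"motion": [[-13.5, 0, 5, 0, 0, 0, 1], [-25.4, 0, 12.6, 0, 0, 0, 1], [-36, 0, 21.7, 0, 0, 0, 1], [-47, 0, 34.5, 0, 0, 0, 1], [-48, 0, 35.5, 0, 0, 0, 1]]}}

```text
clock: 10.0
tool_pos: [0.6154, -0.0455, 0.1051]
eef_rot: [-0.019, 0.951, 0.002, 0.309]
contact_force: [0.2, -7.3, 2.0]
opening: 0.27
finger_force: 25.3
```

```bash
python3 -c "
from h import *
S();dl([(0,-9,0),(0,-14,0)])"
```

```text
t 10.0 tcp [ 0.6154 -0.0455  0.1051] stand tcp [45.7, 111.6, 105.1] grasp [34.5, 111.8, 120.4] open 0.27 F [ 0.2 -7.3  2. ] q [ 0.25  0.88 -0.39  2.28  2.76  0.66 -1.06]
(0, -9, 0) [0.0, -8.8, 0.1, -0.6, 0.1, -0.0]
(0, -14, 0) [0.0, -13.8, 0.2, -0.6, 0.1, -0.0]
```

>>> {"method": "move_arm", "body": {"motion": [[-3.2, 0, 2.4, 0, 0, 0, 1], [-4.8, 0, 3.6, 0, 0, 0, 1], [-4.8, -5, 3.6, 0, 0, 0, 1], [-4.8, -9, 3.6, 0, 0, 0, 1], [-4.8, -9, 3.6, 0, 0, 0, 1]]}}

```text
clock: 10.62
tool_pos: [0.6177, -0.0526, 0.1042]
eef_rot: [-0.02, 0.952, 0.003, 0.306]
contact_force: [-7.9, -5.8, 5.1]
opening: 0.271
finger_force: 24.7
```

```bash
python3 -c "
from h import *
S()"
```

```text
t 10.62 tcp [ 0.6177 -0.0526  0.1042] stand tcp [47.7, 104.4, 104.2] grasp [36.6, 104.5, 119.6] open 0.271 F [-7.9 -5.8  5.1] q [ 0.27  0.88 -0.39  2.26  2.77  0.63 -1.05]
```

>>> {"method": "move_arm", "body": {"motion": [[0, -2, 0, 0, 0, 0, 1], [0, -4, 0, 0, 0, 0, 1], [0, -4, 0, 0, 0, 0, 1]]}}

```text
clock: 11.0
tool_pos: [0.6177, -0.0527, 0.1042]
eef_rot: [-0.023, 0.952, 0.006, 0.306]
contact_force: [-7.0, 0.4, 4.5]
opening: 0.27
finger_force: 24.7
```

>>> {"method": "move_arm", "body": {"motion": [[0, 0, 0, 0, 0, 0, 0.6], [0, 0, 0, 0, 0, 0, 0.4], [0, 0, 0, 0, 0, 0, 0.4]]}}

```text
clock: 11.38
tool_pos: [0.6209, -0.0534, 0.1052]
eef_rot: [-0.022, 0.951, 0.005, 0.309]
contact_force: [-0.5, -0.7, 0.5]
opening: 0.587
finger_force: 0.0
```

>>> {"method": "move_arm", "body": {"motion": [[0, 0, -40, 0, 0, 0, 0.4], [0, 0, -80, 0, 0, 0, 0.4], [0, 0, -125, 0, 0, 0, 0.4], [0, 0, -150, 0, 0, 0, 0.4], [0, 0, -150, 0, 0, 0, 0.4]]}}

```text
clock: 12.0
tool_pos: [0.5323, -0.0573, 0.228]
eef_rot: [-0.022, 0.951, 0.005, 0.31]
contact_force: [0.5, 0.3, -0.1]
opening: 0.598
finger_force: 0.0
```

```bash
python3 - <<'E'
from h import *
from plant import eyes
S()
d=eyes.snapshot('top');cv2.imwrite('pics/a4.png',cv2.resize(d['frame'][200:310,240:500],(800,338),interpolation=cv2.INTER_CUBIC)[:,:,::-1])
import pickle;pickle.dump(d,open('top2.pkl','wb'))
E
```

```text
t 12.0 tcp [ 0.5323 -0.0573  0.228 ] stand tcp [-37.8, 103.4, 228.0] grasp [-49.0, 103.5, 243.4] open 0.598 F [ 0.5  0.3 -0.1] q [ 0.34  0.55 -0.43  2.43  2.74  0.47 -1.07]
```

View pics/a4.png

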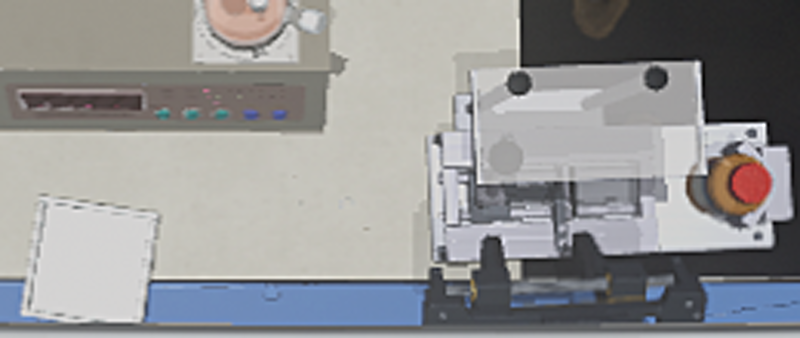

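The picture shows the knob at crop (505,155), far side under the shield behind the second tooth. The bottle is standing clear of the jaw, and the tray corners are at crop (42,197), (158,212), (147,320) and (24,315).

```bash
cat > n.py <<'E'
from plan import *
from plant import eyes
import pickle
T=pickle.load(open('top2.pkl','rb'));k=800/260
P=lambda L,h:plane(T,[240+x/k-.5 for x,y in L],[200+y/k-.5 for x,y in L],h)
inv=lambda q:(Rs.inv().apply(q-[p[0],p[1],0])*1e3).round(1)
print('knob',inv(P([(505,155)],.1204)))
tr=P([(42,197),(158,212),(147,320),(24,315)],.012);print('tray',tr.round(4).tolist(),tr.mean(0).round(4))
print('cap',inv(P([(750,182)],.12)))
Sd=eyes.snapshot('side');C=cloud(Sd)
q=inv(C.reshape(-1,3));m=(abs(q[:,0])<40)&(q[:,1]>-125)&(q[:,1]<-60)&(q[:,2]>60)&(q[:,2]<125)
for z in range(60,125,6):
    a=q[m&(q[:,2]>=z)&(q[:,2]<z+6)]
    if len(a):print(z,len(a),'x',a[:,0].min(),a[:,0].max(),'ymax',a[:,1].max())
# ik checks
q0=np.array(r.get_state()['q'])
for lean in(30,36):
    R=ori(lean,-1);qq=q0
    for g in[(-49,60,243),(-75,-30,230),(-80,-93,180),(0,-95,88),(0,-83,103),(-40,-83,143),(-120,-83,170),(-120,100,170)]:
        qq,e=IK(W(*g)+R.apply([0,0,.019]),R,qq,reg=.02);print(lean,g,qq.round(2),round(e,3))
    for yaw in(0,-15,15,30):
        R2=Ro.from_euler('z',np.radians(yaw))*R
        for z in(.18,.081):
            q2,e=IK(np.array([.51,.281,z])+R2.apply([0,0,.019]),R2,qq,reg=.02);print(' tray',yaw,z,q2.round(2),round(e,3))
E
python3 n.py
```

```text
knob [[ 30.5 103.  120.4]]
tray [[0.5674, 0.328, 0.012], [0.5552, 0.2273, 0.012], [0.4623, 0.236, 0.012], [0.4656, 0.3422, 0.012]] [0.5126 0.2834 0.012 ]
cap [[  0.9 -95.  120. ]]
60 17 x -34.8 36.9 ymax -71.6
66 31 x -33.8 38.3 ymax -62.8
72 23 x -26.0 26.5 ymax -63.0
78 24 x -23.2 27.8 ymax -61.6
84 23 x -21.4 20.7 ymax -62.7
90 18 x -20.7 22.4 ymax -63.4
96 23 x -23.9 22.0 ymax -68.0
102 34 x -20.6 23.9 ymax -65.8
108 12 x -10.5 16.2 ymax -72.7
114 14 x -14.5 14.5 ymax -71.4
120 15 x -13.0 16.9 ymax -73.8
30 (-49, 60, 243) [ 0.38  0.52 -0.33  2.31  2.77  0.2  -1.01] 0.0
30 (-75, -30, 230) [ 0.69  0.58 -0.44  2.27  2.93  0.15 -0.93] 0.0
30 (-80, -93, 180) [ 0.83  0.71 -0.47  2.22  3.03  0.19 -0.87] 0.0
30 (0, -95, 88) [ 0.69  0.93 -0.39  2.07  3.    0.27 -0.86] 0.0
30 (0, -83, 103) [ 0.67  0.89 -0.39  2.08  2.98  0.27 -0.87] 0.0
30 (-40, -83, 143) [ 0.73  0.8  -0.42  2.17  2.99  0.25 -0.87] 0.0
30 (-120, -83, 170) [ 0.88  0.72 -0.49  2.33  3.06  0.3  -0.87] 0.0
30 (-120, 100, 170) [ 0.78  1.03 -1.41  2.56  1.95  1.14 -0.33] 0.032
 tray 0 0.18 [-0.05  1.08 -1.35  2.15  1.71  1.41 -0
[... 781 characters left out ...]
-40, -83, 143) [ 0.8   0.84 -0.48  2.24  3.11  0.42 -0.93] 0.0
36 (-120, -83, 170) [ 0.94  0.77 -0.53  2.4   3.18  0.47 -0.93] 0.0
36 (-120, 100, 170) [ 0.82  1.09 -1.47  2.56  1.99  1.2  -0.3 ] 0.172
 tray 0 0.18 [-0.09  1.13 -1.39  2.23  1.81  1.56 -0.71] 0.0
 tray 0 0.081 [-0.11  1.36 -1.32  2.25  2.02  1.68 -0.77] 0.0
 tray -15 0.18 [-0.17  1.13 -1.35  2.13  1.69  1.65 -0.9 ] 0.0
 tray -15 0.081 [-0.19  1.35 -1.3   2.15  1.88  1.74 -0.98] 0.0
 tray 15 0.18 [ 0.02  1.14 -1.42  2.29  1.92  1.43 -0.47] 0.0
 tray 15 0.081 [-0.02  1.37 -1.34  2.31  2.14  1.56 -0.52] 0.0
 tray 30 0.18 [ 0.14  1.15 -1.44  2.3   1.99  1.25 -0.18] 0.0
 tray 30 0.081 [ 0.1   1.37 -1.34  2.32  2.22  1.36 -0.23] 0.0
```

```bash
python3 - <<'E'
from h import *
S();R=ori(36,-1)
for g in[(-60,60,243),(-70,10,238),(-75,-35,225),(-80,-75,205),(-82,-95,190)]:print(g,rel(W(*g)+R.apply([0,0,.019]),R))
E
```

```text
t 12.1 tcp [ 0.5332 -0.0571  0.2265] stand tcp [-36.9, 103.6, 226.5] grasp [-48.0, 103.6, 241.9] open 0.598 F [-0.1  0.1 -0.4] q [ 0.33  0.56 -0.43  2.43  2.74  0.47 -1.07]
(-60, 60, 243) [9.2, -43.6, -7.8, -0.1, 0.0, 0.2]
(-70, 10, 238) [20.4, -93.5, -9.5, -0.1, 0.0, 0.2]
(-75, -35, 225) [32.3, -138.5, -1.9, -0.1, 0.0, 0.2]
(-80, -75, 205) [48.2, -178.4, 11.5, -0.1, 0.0, 0.2]
(-82, -95, 190) [58.7, -198.3, 22.5, -0.1, 0.0, 0.2]
```

>>> {"method": "move_arm", "body": {"motion": [[9, -43.6, -8, 0, 0, 0, 0.3], [20.4, -93.5, -9.5, 0, 0, 0, 0.1], [32, -138.5, -2, 0, 0, 0, 0.1], [48, -178.4, 11.5, 0, 0, 0, 0.1], [58.7, -198.3, 22.5, 0, 0, 0.2, 0.1]]}}

```text
clock: 12.72
tool_pos: [0.5071, -0.2601, 0.1723]
eef_rot: [-0.018, 0.951, 0.006, 0.308]
contact_force: [-0.2, -0.0, -0.3]
opening: 0.903
finger_force: 0.0
```

```bash
python3 - <<'E'
from h import *
S();R=ori(36,-1)
for g in[(-49,-95,150),(-24,-95,118),(0.5,-95,88)]:print(g,rel(W(*g)+R.apply([0,0,.019]),R))
E
```

```text
t 12.72 tcp [ 0.5071 -0.2601  0.1723] stand tcp [-71.9, -98.1, 172.3] grasp [-83.0, -98.1, 187.7] open 0.903 F [-0.2 -0.  -0.3] q [ 0.92  0.74 -0.53  2.28  3.19  0.33 -0.97]
(-49, -95, 150) [-5.4, 3.3, 50.4, -0.2, -0.1, -0.2]
(-24, -95, 118) [-6.9, 3.5, 91.0, -0.2, -0.1, -0.2]
(0.5, -95, 88) [-9.2, 3.7, 129.7, -0.2, -0.1, -0.2]
```

>>> {"method": "move_arm", "body": {"motion": [[-5.4, 3.4, 40, 0, 0, 0, 0.1], [-7, 3.5, 75, 0, 0, 0, 0.1], [-8, 3.6, 105, 0, 0, 0, 0.1], [-9, 3.7, 129, 0, 0, 0, 0.1], [-9, 3.7, 129, 0, 0, 0, 0.1]]}}

```text
clock: 13.35
tool_pos: [0.5911, -0.2493, 0.073]
eef_rot: [-0.02, 0.951, 0.006, 0.308]
contact_force: [-0.3, -0.4, 0.3]
opening: 0.901
finger_force: 0.0
```

```bash
python3 - <<'E'
from h import *
S()
E
```

```text
t 13.35 tcp [ 0.5911 -0.2493  0.073 ] stand tcp [12.6, -91.0, 73.0] grasp [1.4, -91.0, 88.4] open 0.901 F [-0.3 -0.4  0.3] q [ 0.74  0.96 -0.43  2.13  3.13  0.44 -0.94]
```

>>> {"method": "move_arm", "body": {"motion": [[0, -3.8, 0, 0, 0, 0, 0.1], [0, -3.8, 0, 0, 0, 0, 0.35], [0, -3.8, 0, 0, 0, 0, 0.6], [0, -3.8, 0, 0, 0, 0, 0.6], [0, -3.8, 0, 0, 0, 0, 0.6]], "newtons": 25}}

```text
clock: 13.98
tool_pos: [0.5901, -0.2532, 0.0757]
eef_rot: [-0.021, 0.951, 0.006, 0.309]
contact_force: [0.2, 0.6, 0.4]
opening: 0.566
finger_force: 25.0
```

```bash
python3 - <<'E'
from h import *
S();dl([(0,0,15),(0,6,20),(0,14,28),(-30,16,60),(-50,16,80),(-75,16,105)])
E
```

```text
t 13.97 tcp [ 0.5901 -0.2532  0.0757] stand tcp [11.4, -94.8, 75.7] grasp [0.2, -94.8, 91.1] open 0.566 F [0.2 0.6 0.4] q [ 0.75  0.96 -0.44  2.13  3.14  0.43 -0.94]
(0, 0, 15) [-8.8, 0.0, -12.1, -0.1, -0.0, 0.0]
(0, 6, 20) [-11.8, 6.0, -16.2, -0.1, -0.0, 0.0]
(0, 14, 28) [-16.5, 14.0, -22.7, -0.1, -0.0, 0.0]
(-30, 16, 60) [-11.0, 15.9, -66.2, -0.1, -0.0, 0.0]
(-50, 16, 80) [-6.5, 15.9, -94.1, -0.1, -0.0, 0.0]
(-75, 16, 105) [-1.0, 15.8, -129.1, -0.1, -0.0, 0.0]
```

>>> {"method": "move_arm", "body": {"motion": [[-5, 0, -7, 0, 0, 0, 0.6], [-9, 0, -12, 0, 0, 0, 0.6], [-12, 6, -16, 0, 0, 0, 0.6], [-16.5, 14, -22.7, 0, 0, 0, 0.6], [-16.5, 14, -22.7, 0, 0, 0, 0.6]], "newtons": 30}}

```text
clock: 14.6
tool_pos: [0.5898, -0.2383, 0.1044]
eef_rot: [-0.021, 0.951, 0.006, 0.309]
contact_force: [-0.5, 0.2, -2.0]
opening: 0.569
finger_force: 30.0
```

```bash
python3 - <<'E'
from plan import *
S();dl([(-30,2,32),(-50,2,52),(-75,2,80)])
q0=np.array(r.get_state()['q']);qq=q0
for g,y,le in[((-75,-79,195),0,36),((-75,-30,195),0,36),((-75,40,195),0,36),((-75,110,195),5,36),((-75,200,195),10,36),((-75,300,195),15,36)]:
    R=Ro.from_euler('z',np.radians(y))*ori(le,-1)
    qq,e=IK(W(*g)+R.apply([0,0,.019]),R,qq,reg=.02);print(g,qq.round(2),round(e,3))
E
```

```text
t 14.6 tcp [ 0.5898 -0.2383  0.1044] stand tcp [11.8, -79.9, 104.4] grasp [0.6, -79.9, 119.8] open 0.569 F [-0.5  0.2 -2. ] q [ 0.73  0.9  -0.44  2.15  3.11  0.41 -0.96]
(-30, 2, 32) [5.5, 2.0, -43.5, -0.1, -0.0, 0.1]
(-50, 2, 52) [9.9, 2.0, -71.5, -0.1, -0.0, 0.1]
(-75, 2, 80) [13.7, 1.9, -108.8, -0.1, -0.0, 0.1]
(-75, -79, 195) [ 0.87  0.72 -0.52  2.3   3.15  0.34 -0.98] 0.0
(-75, -30, 195) [ 0.75  0.7  -0.5   2.38  3.06  0.45 -1.  ] 0.0
(-75, 40, 195) [ 0.55  0.69 -0.49  2.48  2.91  0.6  -1.04] 0.0
(-75, 110, 195) [ 0.4   0.7  -0.51  2.54  2.84  0.68 -1.05] 0.0
(-75, 200, 195) [ 0.27  0.73 -0.71  2.56  2.56  0.8  -0.92] 0.002
(-75, 300, 195) [ 0.03  0.74 -0.73  2.53  2.42  0.84 -0.94] 0.0
```

>>> {"method": "move_arm", "body": {"motion": [[3, 1, -25, 0, 0, 0, 0.6], [6, 2, -50, 0, 0, 0, 0.6], [10, 2, -75, 0, 0, 0, 0.6], [13, 2, -100, 0, 0, 0, 0.6], [13, 2, -100, 0, 0, 0, 0.6]]}}

```text
clock: 15.22
tool_pos: [0.5195, -0.241, 0.1775]
eef_rot: [-0.02, 0.951, 0.005, 0.309]
contact_force: [0.2, -0.1, -2.5]
opening: 0.561
finger_force: 30.0
```

```bash
cat > leg.py <<'E'
from plan import *
S();s=r.get_state();qq=np.array(s['q'])
def leg(L):
    global qq
    for g,y in L:
        R=Ro.from_euler('z',np.radians(y))*ori(36,-1);t=W(*g)+R.apply([0,0,.019])
        qq,e=IK(t,R,qq,reg=.02);print(g,y,rel(t,R,s),qq.round(2),round(e,3))
E
python3 - <<'E'
from leg import *
leg([((-62,y,195),a) for y,a in[(-40,0),(0,0),(40,0),(80,2),(115,4),(150,6),(185,8),(220,10),(255,12),(300,15),(345,15),(395,15)]])
E
```

```text
t 15.22 tcp [ 0.5195 -0.241   0.1775] stand tcp [-58.6, -79.6, 177.5] grasp [-69.8, -79.5, 192.9] open 0.561 F [ 0.2 -0.1 -2.5] q [ 0.86  0.72 -0.51  2.29  3.15  0.34 -0.98]
(-62, -40, 195) 0 [-7.5, 39.6, 2.7, -0.2, -0.0, -0.0] [ 0.75  0.71 -0.49  2.33  3.07  0.41 -1.  ] 0.0
(-62, 0, 195) 0 [-7.5, 79.6, 2.6, -0.2, -0.0, -0.0] [ 0.65  0.7  -0.48  2.4   3.    0.49 -1.02] 0.0
(-62, 40, 195) 0 [-7.5, 119.6, 2.4, -0.2, -0.0, -0.0] [ 0.53  0.69 -0.47  2.45  2.91  0.57 -1.04] 0.0
(-62, 80, 195) 2 [-7.5, 160.0, 2.3, -1.4, -0.0, -1.6] [ 0.44  0.69 -0.48  2.48  2.86  0.63 -1.05] 0.0
(-62, 115, 195) 4 [-7.5, 195.4, 2.1, -2.6, -0.1, -3.2] [ 0.36  0.69 -0.49  2.51  2.82  0.66 -1.06] 0.0
(-62, 150, 195) 6 [-7.5, 230.8, 2.0, -3.7, -0.1, -4.9] [ 0.28  0.69 -0.5   2.52  2.77  0.69 -1.07] 0.0
(-62, 185, 195) 8 [-7.4, 266.2, 1.8, -4.9, -0.1, -6.5] [ 0.19  0.69 -0.51  2.53  2.72  0.72 -1.08] 0.0
(-62, 220, 195) 10 [-7.4, 301.5, 1.7, -6.1, -0.1, -8.1] [ 0.11  0.7  -0.52  2.53  2.67  0.73 -1.08] 0.0
(-62, 255, 195) 12 [-7.3, 336.9, 1.5, -7.3, -0.1, -9.7] [ 0.03  0.7  -0.52  2.52  2.63  0.74 -1.08] 0.0
(-62, 300, 195) 15 [-7.2, 382.5, 1.3, -9.0, -0.1, -12.1] [-0.07  0.7  -0.53  2.5   2.57  0.74 -1.07] 0.0
(-62, 345, 195) 15 [-7.2, 427.5, 1.1, -9.0, -0.1, -12.1] [-0.19  0.7  -0.52  2.46  2.47  0.74 -1.08] 0.0
(-62, 395, 195) 15 [-7.2, 477.5, 0.9, -9.0, -0.1, -12.1] [-0.32  0.7  -0.5   2.41  2.35  0.73 -1.06] 0.0
```

>>> {"method": "move_arm", "body": {"motion": [[-7.5, 30, 2.5, 0, 0, 0, 0.6], [-7.5, 70, 2.5, 0, 0, 0, 0.6], [-7.5, 110, 2.5, 0, 0, 0, 0.6], [-7.5, 150, 2.3, -1, 0, -1.3, 0.6], [-7.5, 190, 2, -2.4, 0, -3, 0.6]]}}

```text
clock: 15.85
tool_pos: [0.5203, -0.0482, 0.1787]
eef_rot: [-0.053, 0.95, 0.018, 0.308]
contact_force: [0.0, -0.6, -1.8]
opening: 0.562
finger_force: 30.0
```

```bash
python3 - <<'E'
from leg import *
leg([((-62,y,195),a) for y,a in[(150,6),(190,8),(230,10),(270,12),(310,15)]])
E
```

```text
t 15.85 tcp [ 0.5203 -0.0482  0.1787] stand tcp [-49.4, 113.0, 178.7] grasp [-60.6, 112.2, 194.1] open 0.562 F [ 0.  -0.6 -1.8] q [ 0.37  0.69 -0.48  2.5   2.83  0.66 -1.07]
(-62, 150, 195) 6 [-1.4, 38.2, -0.0, -1.2, -0.0, -1.8] [ 0.27  0.69 -0.49  2.52  2.78  0.69 -1.08] 0.0
(-62, 190, 195) 8 [-3.6, 78.5, 1.6, -2.3, -0.0, -3.4] [ 0.17  0.69 -0.5   2.53  2.72  0.72 -1.09] 0.0
(-62, 230, 195) 10 [-5.7, 118.8, 3.2, -3.5, -0.0, -5.0] [ 0.07  0.69 -0.51  2.53  2.66  0.74 -1.1 ] 0.0
(-62, 270, 195) 12 [-7.8, 159.1, 4.8, -4.7, -0.0, -6.6] [-0.02  0.7  -0.51  2.52  2.6   0.75 -1.1 ] 0.0
(-62, 310, 195) 15 [-9.9, 199.6, 6.4, -6.4, -0.0, -9.0] [-0.1   0.7  -0.52  2.49  2.55  0.74 -1.08] 0.0
```

>>> {"method": "move_arm", "body": {"motion": [[-1.5, 38, 0, -1.2, 0, -1.8, 0.6], [-3.6, 78, 1.6, -2.3, 0, -3.4, 0.6], [-5.7, 119, 3, -3.5, 0, -5, 0.6], [-7.8, 159, 4.8, -4.7, 0, -6.6, 0.6], [-10, 200, 6.4, -6.4, 0, -9, 0.6]]}}

```text
clock: 16.48
tool_pos: [0.5097, 0.1523, 0.1795]
eef_rot: [-0.144, 0.94, 0.047, 0.305]
contact_force: [0.7, -0.2, -2.0]
opening: 0.561
finger_force: 30.0
```

```bash
python3 - <<'E'
from leg import *
def legw(L):
    global qq
    qq=np.array(s['q'])
    for g,y in L:
        R=Ro.from_euler('z',np.radians(y))*ori(36,-1);t=np.array(g)+R.apply([0,0,.019])
        qq,e=IK(t,R,qq,reg=.02);print(g,y,rel(t,R,s),qq.round(2),round(e,3))
legw([((.50,.19,.195),15),((.508,.235,.195),15),((.513,.283,.19),15),((.513,.283,.15),15),((.513,.283,.105),15)])
E
```

```text
t 16.48 tcp [0.5097 0.1523 0.1795] stand tcp [-51.2, 313.8, 179.5] grasp [-62.0, 310.9, 194.9] open 0.561 F [ 0.7 -0.2 -2. ] q [-0.1   0.7  -0.52  2.49  2.55  0.74 -1.08]
(0.5, 0.19, 0.195) 15 [-10.8, 38.9, 7.7, -0.0, -0.0, -0.0] [-0.21  0.7  -0.51  2.45  2.45  0.73 -1.08] 0.0
(0.508, 0.235, 0.195) 15 [-27.9, 79.4, 20.1, -0.0, -0.0, -0.0] [-0.32  0.7  -0.48  2.37  2.35  0.69 -1.04] 0.0
(0.513, 0.283, 0.19) 15 [-40.4, 123.7, 35.4, -0.0, -0.0, -0.0] [-0.42  0.72 -0.45  2.29  2.25  0.67 -1.  ] 0.0
(0.513, 0.283, 0.15) 15 [-16.9, 123.7, 67.8, -0.0, -0.0, -0.0] [-0.41  0.82 -0.48  2.31  2.32  0.78 -1.07] 0.0
(0.513, 0.283, 0.105) 15 [9.5, 123.7, 104.2, -0.0, -0.0, -0.0] [-0.4   0.93 -0.5   2.32  2.4   0.89 -1.13] 0.0
```

>>> {"method": "move_arm", "body": {"motion": [[-11, 39, 8, 0, 0, 0, 0.6], [-28, 79, 20, 0, 0, 0, 0.6], [-40, 124, 35, 0, 0, 0, 0.6], [-17, 124, 68, 0, 0, 0, 0.6], [9.5, 124, 104, 0, 0, 0, 0.6]]}}

```text
clock: 17.1
tool_pos: [0.5241, 0.2867, 0.0896]
eef_rot: [-0.144, 0.94, 0.047, 0.307]
contact_force: [-0.1, -0.2, -2.5]
opening: 0.566
finger_force: 30.0
```

```bash
python3 - <<'E'
from leg import *
from plant import eyes
g=s['tool_pos']-Ro.from_quat(s['eef_rot']).apply([0,0,.019]);print('grasp',g.round(4))
R=Ro.from_euler('z',np.radians(15))*ori(36,-1)
for z in(.093,.087,.084,.082):
    t=np.array([.513,.283,z])+R.apply([0,0,.019]);print(z,rel(t,R,s))
d=eyes.snapshot('side');u=d['frame'][230:350,270:410];cv2.imwrite('pics/a5.png',cv2.resize(u,(700,600),interpolation=cv2.INTER_CUBIC)[:,:,::-1])
E
```

```text
t 17.1 tcp [0.5241 0.2867 0.0896] stand tcp [-31.0, 447.4, 89.6] grasp [-41.9, 444.6, 104.9] open 0.566 F [-0.1 -0.2 -2.5] q [-0.41  0.93 -0.49  2.32  2.41  0.89 -1.14]
grasp [0.5134 0.2833 0.1049]
0.093 [7.5, -0.2, 9.4, -0.0, 0.1, -0.1]
0.087 [11.0, -0.2, 14.2, -0.0, 0.1, -0.1]
0.084 [12.8, -0.2, 16.6, -0.0, 0.1, -0.1]
0.082 [13.9, -0.2, 18.2, -0.0, 0.1, -0.1]
```

View pics/a5.png

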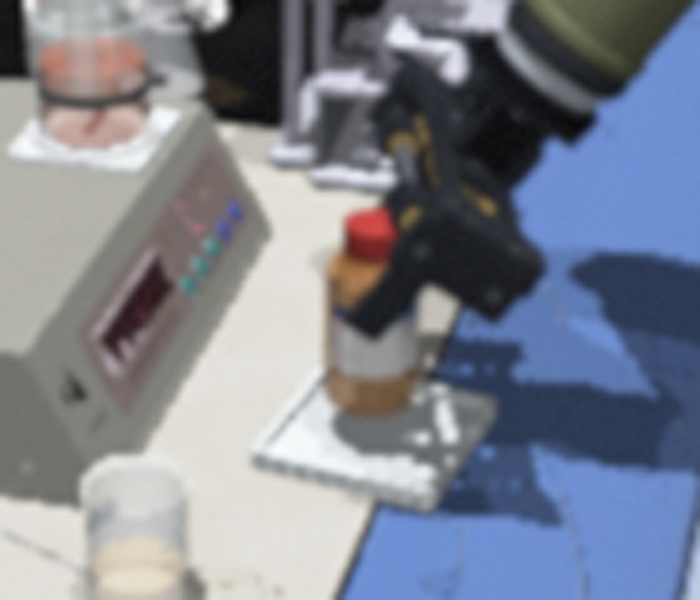

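The bottle hangs upright (base at about crop (370,395)) over the middle of the tray, so I'm lowering it.

>>> {"method": "move_arm", "body": {"motion": [[4, 0, 5, 0, 0, 0, 0.6], [7.5, 0, 9.5, 0, 0, 0, 0.6], [10, 0, 13, 0, 0, 0, 0.6], [12, 0, 15.5, 0, 0, 0, 0.6], [12.5, 0, 16.2, 0, 0, 0, 0.6]]}}

```text
clock: 17.77
tool_pos: [0.5231, 0.284, 0.0706]
eef_rot: [-0.143, 0.94, 0.046, 0.306]
contact_force: [0.5, 0.4, -1.5]
opening: 0.565
finger_force: 30.0
```

```bash
python3 - <<'E'
from h import *
s=r.get_state();print((s['tool_pos']-Ro.from_quat(s['eef_rot']).apply([0,0,.019])).round(4),s['contact_force'])
E
```

```text
[0.5124 0.2806 0.0859] [ 0.54571886  0.35045852 -1.53699274]
```

>>> {"method": "move_arm", "body": {"motion": [[0.6, 0, 0.8, 0, 0, 0, 0.6], [1.2, 0, 1.6, 0, 0, 0, 0.6], [1.2, 0, 1.6, 0, 0, 0, 0.6]]}}

```text
clock: 18.15
tool_pos: [0.5231, 0.2841, 0.0687]
eef_rot: [-0.143, 0.94, 0.046, 0.306]
contact_force: [-1.7, -0.3, 3.9]
opening: 0.562
finger_force: 30.0
```

Contact: the upward force is now +3.9 N. Opening gently.

>>> {"method": "move_arm", "body": {"motion": [[0, 0, 0, 0, 0, 0, 0.4], [0, 0, 0, 0, 0, 0, 0.3], [0, 0, 0, 0, 0, 0, 0.15], [0, 0, 0, 0, 0, 0, 0.1], [0, 0, 0, 0, 0, 0, 0.1]]}}

```text
clock: 18.77
tool_pos: [0.5227, 0.2839, 0.0679]
eef_rot: [-0.143, 0.94, 0.046, 0.305]
contact_force: [0.1, -0.2, 0.9]
opening: 0.903
finger_force: 0.0
```

>>> {"method": "move_arm", "body": {"motion": [[0, 0, -15, 0, 0, 0, 0.1], [0, 0, -40, 0, 0, 0, 0.1], [0, 0, -75, 0, 0, 0, 0.1], [0, 0, -110, 0, 0, 0, 0.1], [0, 0, -140, 0, 0, 0, 0.1]]}}

```text
clock: 19.4
tool_pos: [0.4428, 0.259, 0.1828]
eef_rot: [-0.144, 0.94, 0.046, 0.305]
contact_force: [0.5, 1.0, 1.0]
opening: 0.903
finger_force: 0.0
```

```bash
python3 - <<'E'
from h import *
from plant import eyes
S()
a=eyes.snapshot('side')['frame'][165:350,270:410];b=eyes.snapshot('top')['frame'][205:310,150:500]
a=cv2.resize(a,(303,400),interpolation=cv2.INTER_CUBIC);b=cv2.resize(b,(490,147),interpolation=cv2.INTER_CUBIC)
c=np.zeros((400,800,3),np.uint8);c[:,:303]=a;c[:147,305:795]=b
d=eyes.snapshot('top')['frame'][210:300,370:510];c[150:400,305:694]=cv2.resize(d,(389,250),interpolation=cv2.INTER_CUBIC)
cv2.imwrite('pics/a6.png',c[:,:,::-1])
E
```

```text
t 19.4 tcp [0.4428 0.259  0.1828] stand tcp [-113.4, 423.3, 182.8] grasp [-124.2, 420.4, 198.2] open 0.903 F [0.5 1.  1. ] q [-0.47  0.69 -0.55  2.52  2.26  0.86 -1.19]
```

View pics/a6.png

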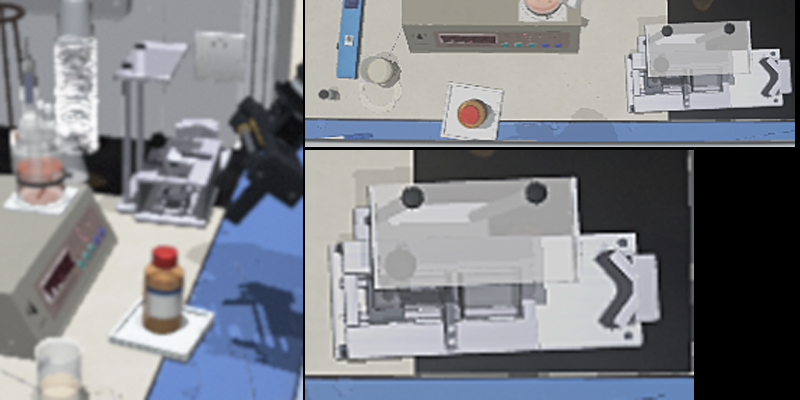

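The bottle stands upright in the tray (left view, about (163,290)) with the hand clear of it. The knob is still parked far behind the second tooth (lower right, about (400,263)), and the beaker and vial are unmoved.

```bash
python3 -c "
from plant import finish_job
print(finish_job())"
```

```text
the job is handed in; nothing more can be done
None
```

The lever is parked behind the second tooth, fully to the far side and holding on its own. The bottle stands upright in the white tray, and the job was handed in at about 19.5 s on the clock; the beaker and vial look unmoved, and the hand never went near the flask.

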